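# Pair up the mixed shoe heels

## Robot

A 6-joint arm with a two-finger parallel gripper is mounted at the origin on the work surface. World frame = base frame: x ahead of the robot, y to its left, z up, the work surface at z = 0. Lengths are in m, angles in rad, forces in N, time in s.
With the tool pointing down it reaches from about 0.25 to 0.775 m from the base axis. Payload 4 kg.
Tool frame: the origin (TCP) lies at the very end of the fingers, on their centre line; the grasp point (between the pads) lies 19 mm behind it; y points along the fingers, x is the direction in which the jaws open and shut, and the axes are right-handed (so a half turn about y gives the same grasp; the last joint's range is limited). The gripper opens to 94 mm and grips with 3 to 60 N. Pads are 16 mm wide; open, the fingers measure 119 mm over their backs; the gripper's body (75 mm by 177 mm) begins 78 mm behind the grasp point.
Start: joints at [-1.298, 0.087, 1.371, -0, 1.684, -0.103], TCP at [0.202, -0.512, 0.206] pointing down, gripper open.
Joint ranges: [-3.1, 3.1], [-0.76, 2.03], [0.27, 2.55], [-1.08, 4.22], [0.17, 2.65], [-2.57, 2.57]. Speed limits (rad/s): [2.79, 2.79, 3.14, 3.14, 3.14, 3.14].

## Interface

Orientations are given as [roll, pitch, yaw] about the fixed x, y, z axes, in that order (R = Rz(yaw) Ry(pitch) Rx(roll)).
In Python, from bench import robot, snapshot, workorder gives the robot as it stands.
- The arm moves only by the tool play_rows, never from a script. Its argument "steps" is a list of rows, each an object of numbers: "x", "y", "z": the shift along the world's x, y, z in m; "rx", "ry", "rz": the turn, a rotation vector about the world's x, y, z in rad; "hand": the finger opening in m, from 0 to 0.094. A call has 1 to 8 rows; each row shifts and turns the commanded pose from where the row before left it; what a row does not reach is not made up. A row lasts 1/8 s, in which the tool goes at most 62.5 mm and 10.7 degrees, less where a joint would pass 70% of its speed; a pose out of reach is approached as far as the arm can. A call is refused whole if a number of a shift passes 0.0625 or a number of a turn 0.188, either way. A call with a gripper value outside its range is refused whole. The fingers move at their own pace and stop on an object; the grip force is fixed at half the most. Time passes only in rows, so rows that do not move let the fingers close. It gives the time, the measured TCP pose, the force and the opening at its end, in the units of the state.
- robot.get_obs(): the state, without advancing time (a new reading comes with each control period).
- snapshot(name): name is "side" or "top" or "wrist"; returns a dict with "color" (420x560x3 uint8, red, green, blue), "range_z" (420x560 float32, m along the optical axis (not along the pixel's ray), 0 where there is no reading), "fov_y" (degrees; the focal length in pixels is half the picture's height over the tangent of half this angle, whatever the lens; pixels are square), "cx", "cy" (the principal point, pixels), "T" (4x4, takes a point from camera to world coordinates). Camera axes: x right, y down, z forward; pixel columns grow to the right and rows downward; lengths in m; the calibration is good to about 2 mm. The wrist camera is an equidistant fisheye: a pixel r from the principal point sees the ray r / f radians off the axis. A picture is of the moment at which its call begins.
- workorder.close_job(): hands the job in, once; it reports no verdict.
The state is a dict: "time": time; "joint_positions": joint angles; "qvel": joint speeds; "joint_torque": joint torques, N m; "tool_pos": TCP position; "ee_rot": TCP orientation; "wrist_force": force on the tool from outside, world axes, zero at the start; "wrist_torque": the same for the moment, N m; "width": finger opening in m.
Only numpy, scipy, OpenCV 4.12 (cv2) and the standard library are available. Lean on these libraries where they do the work, as an engineer would, in place of code of your own. Each camera call takes 0.05 s, during which the arm holds its last target.

## Task

The loose heels have been mixed up: each stands beside the wrong mate. Swap them round so that each loose heel stands upright, fully on the grey felt square of the board that carries the fixed heel of its own shape; on the way, stand the one that has to wait on the round cork mat and let go of it there. Do not shove the glue jar about.

Things in the scene. Friction and masses are not known exactly. Their poses are not given: they have to be found in the camera images.
- heel_stacked: Loose low shoe heel of stacked brown lifts, D-shaped seen from above: 62 mm long (x), 56 mm wide (y), 28 mm high, about 110 g. Straight front at x = -31 mm, half-round back to x = +31 mm, parallel sides at y = +-28 mm. Origin: on the underside, mid-length; z up. Starts upright on the felt of the block heel's board.
- heel_block: Loose tall square wooden block heel, 46 x 46 mm, 66 mm high, about 100 g, vertical faces, with a thin darker top. Origin: centre of underside; x, y square to the faces, z up. Starts upright on the felt of the spool heel's board.
- heel_spool: Loose round waisted wooden heel (like a spool), 55 mm high, about 60 g: foot diameter 50 mm, narrowing to a straight waist of diameter 34 mm between 22 and 36 mm above the underside, then widening to a top of diameter 42 mm. Origin: centre of underside; z up. Starts upright on the felt of the stacked heel's board.
- board_stacked: Fixed plywood board, 165 x 88 x 6 mm, lying flat, x from -46 to +119 mm. Origin: on its underside (bench level) under the centre of a flush grey felt square (66 x 66 mm) where the loose stacked heel is to stand. A low D-shaped stacked heel, same size as the loose one, is fixed upright on it, centred 80 mm from the origin along the board's +x. z up.
- board_block: Fixed plywood board, 165 x 88 x 6 mm, lying flat, x from -46 to +119 mm. Origin: on its underside (bench level) under the centre of a flush grey felt square (66 x 66 mm) where the loose block heel is to stand. A tall square block heel, same size as the loose one, is fixed upright on it, centred 80 mm from the origin along the board's +x. z up.
- board_spool: Fixed plywood board, 165 x 88 x 6 mm, lying flat, x from -46 to +119 mm. Origin: on its underside (bench level) under the centre of a flush grey felt square (66 x 66 mm) where the loose spool heel is to stand. A round waisted spool heel, same size as the loose one, is fixed upright on it, centred 80 mm from the origin along the board's +x. z up.
- cork_mat: Fixed round cork mat, diameter 110 mm, 5 mm thick, empty at the start: the free spot. Origin: centre of its underside, at bench level; z up.
- glue_jar: Loose closed jar, diameter 60 mm, 75 mm high, standing on the bench; a bystander. Origin: centre of its underside, z up.
Not all that is in view belongs to the job. Of the things shaped like the cork_mat, the cork one is meant.

How it is judged:
By the outcome, as a careful person would: the job done as asked, in the order asked, and still so for the second after the job is handed in, with the robot touching nothing.
It also fails if it takes over 128 s, if anything falls off the work surface, if the arm or the gripper's body presses on something with over 40 N, if the wrist force passes 120 N, or if a joint passes its speed limit or range.

## Working session

There is one attempt and no reset: what is moved stays moved. The work goes in short steps, Python scripts to look and compute and a tool call to move; the robot and the scene stay as the last step left them, time stands still between calls to the robot, and variables do not carry over. Pictures are saved under pics/ and viewed, and the job is handed in when it is done.

Besides the shell and the picture viewer there is one more tool, called after "Request:" as name([rows], argument=value, ...), one row to a line, values as JSON. play_rows: Moves the arm, as the interface text tells. Its arguments: {"type":"object","properties":{"steps":{"type":"array"}},"required":["steps"]}

```bash
ls; mkdir -p pics; python3 - <<'E'
from bench import robot, snapshot, workorder
import cv2,numpy as np
for n in ["side","top","wrist"]:
    s=snapshot(n); cv2.imwrite(f"pics/{n}0.png",s["color"][:,:,::-1]); np.savez(f"pics/{n}0.npz",**s)
    print(n,s["fov_y"],s["cx"],s["cy"],s["T"].round(3).tolist())
o=robot.get_obs(); print(o)
E
```

```text
pics
side 45.316604556873216 276.58948333398496 204.3728964037071 [[-0.977, -0.121, 0.174, 0.292], [-0.211, 0.469, -0.858, 1.089], [0.022, -0.875, -0.484, 0.655], [0.0, 0.0, 0.0, 1.0]]
top 57.274471129324134 279.72329962312807 205.24679091825917 [[0.022, -0.994, 0.105, 0.445], [-1.0, -0.02, 0.015, -0.012], [-0.013, -0.106, -0.994, 0.899], [0.0, 0.0, 0.0, 1.0]]
wrist 65.70646984690485 282.74510704791516 204.34302910090307 [[0.368, -0.903, -0.221, 0.266], [-0.93, -0.358, -0.087, -0.486], [-0.001, 0.237, -0.971, 0.383], [0.0, 0.0, 0.0, 1.0]]
{'time': 0.15, 'joint_positions': array([-1.29812937e+00,  8.78183603e-02,  1.37188762e+00, -2.00725549e-05,
        1.68359399e+00, -1.03112672e-01]), 'qvel': array([-0.00111971, -0.00096742, -0.00423772,  0.00114891,  0.00071393,
        0.00198466]), 'joint_torque': array([ 1.73765759e-03, -3.40643048e+01, -3.02792859e+01,  7.18345307e-02,
        3.05217749e-02, -1.13560498e-04]), 'tool_pos': array([ 0.20171933, -0.51122764,  0.20456482]), 'ee_rot': array([-1.57064044,  0.0017003 , -1.1950188 ]), 'wrist_force': array([-0.95368687, -0.40868772,  0.51789871]), 'wrist_torque': array([-0.02862432,  0.02635915,  0.00636165]), 'width': 0.09405140779601821}
```

View pics/top0.png

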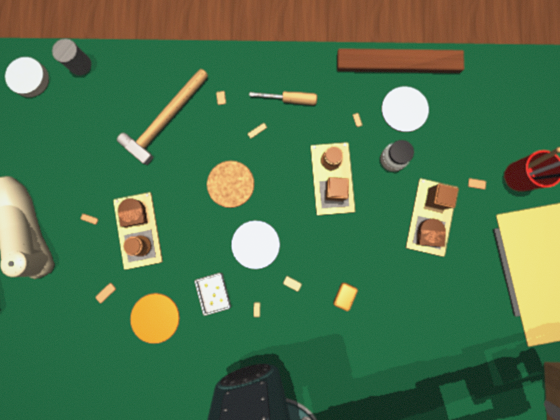

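View pics/side0.png

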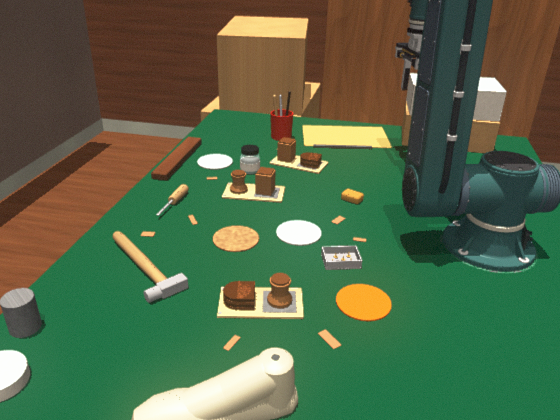

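View pics/wrist0.png

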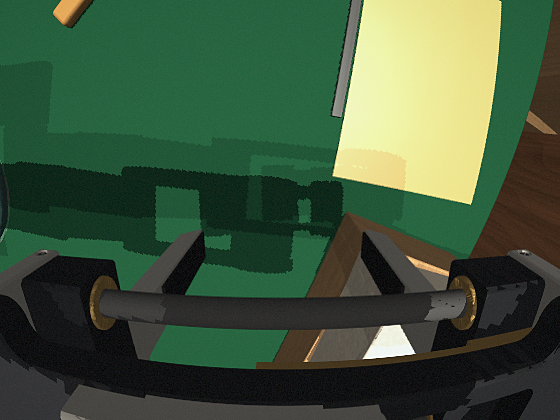

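Top view: the left board, around (135,230), carries the fixed stacked heel at (131,212), with the loose spool at (137,245). The middle board, (333,178), carries the fixed spool, with the loose block at (337,189). The right board, (432,217), carries the fixed block, with the loose stacked heel at (432,233). The cork mat is at (230,184) and the glue jar at (397,155). Next I'll measure these.

```bash
cat > h.py <<'E'
import numpy as np, cv2
def foc(s): return 210/np.tan(np.radians(float(s["fov_y"]))/2)
def rays(s,uv,fish=False):
    uv=np.atleast_2d(np.asarray(uv,float)); f=foc(s)
    d=(uv-[float(s["cx"]),float(s["cy"])])/f
    if fish:
        r=np.linalg.norm(d,axis=1,keepdims=True)+1e-12
        v=np.hstack([d/r*np.sin(r),np.cos(r)])
    else: v=np.hstack([d,np.ones((len(d),1))])
    T=np.asarray(s["T"]); return T[:3,3], v@T[:3,:3].T
def plane(s,uv,z,fish=False):
    o,v=rays(s,uv,fish); return o+v*((z-o[2])/v[:,2])[:,None]
def cloud(s,fish=False):
    vv,uu=np.mgrid[:420,:560]; uv=np.c_[uu.ravel(),vv.ravel()]
    o,v=rays(s,uv,fish); T=np.asarray(s["T"]); zc=v@T[:3,2]
    P=o+v*(np.asarray(s["range_z"]).ravel()/zc)[:,None]
    P[np.asarray(s["range_z"]).ravel()<=0]=np.nan
    return P.reshape(420,560,3)
def rect(P):  # centre, size, angle of long side from world pts
    r=cv2.minAreaRect((P[:,:2]*1000).astype(np.float32)); return r
E
python3 - <<'E'
from h import *
s=np.load("pics/top0.npz"); P=cloud(s); hsv=cv2.cvtColor(s["color"],cv2.COLOR_RGB2HSV)
z=P[:,:,2]
for n,(u,v) in dict(bench=(280,320),spoolL=(137,243),stackF=(131,210),blockL=(337,187),spoolF=(333,155),blockF=(444,193),stackL=(432,232),jar=(401,149),cork=(230,184)).items(): print(n,P[v,u].round(4),hsv[v,u])
for n,(u,v) in dict(yL=(122,215),yM=(320,165),yR=(418,215),feltL=(152,245),feltM=(320,200)).items(): print(n,P[v,u].round(4),hsv[v,u])
# heels from height
m=((z>0.022)&(z<0.09)).astype(np.uint8)
k,l,st,c=cv2.connectedComponentsWithStats(m)
for i in range(1,k):
    if st[i,4]>60: print(st[i],c[i].round(1), np.nanmedian(P[l==i],0).round(3), np.nanpercentile(P[l==i][:,2],95).round(3))
E
```

```text
bench [ 0.2776 -0.0052 -0.    ] [ 73 171 112]
spoolL [0.4449 0.3102 0.0587] [ 12 145 194]
stackF [0.5191 0.3382 0.0333] [ 11 143 200]
blockL [ 0.5754 -0.1236  0.0702] [ 13 122 224]
spoolF [nan nan nan] [ 12 126 218]
blockF [ 0.5665 -0.3537  0.0724] [ 11 152 180]
stackL [ 0.4836 -0.3407  0.0343] [ 11 144 213]
jar [ 0.661  -0.2616  0.0753] [15 25 81]
cork [0.5874 0.1188 0.0076] [ 16 134 236]
yL [0.5072 0.3571 0.0353] [ 11 147 208]
yM [ 0.6372 -0.0919  0.0056] [ 32  64 248]
yR [ 0.5237 -0.3205  0.0044] [ 30  65 230]
feltL [0.4411 0.295  0.0065] [ 15  16 125]
feltM [ 0.5544 -0.0931  0.0024] [ 28  75 220]
[ 52  39  35  33 779] [69.2 55. ] [0.871 0.491 0.069] 0.072
[339  50  32  18 161] [354.4  57.6] [ 0.896 -0.168  0.023] 0.024
[399  50  11  19  69] [403.8  58.7] [ 0.893 -0.287  0.023] 0.025
[424  50  19  17  90] [432.1  57.1] [ 0.898 -0.353  0.023] 0.025
[364  52  36  17 175] [382.4  60.6] [ 0.888 -0.24   0.023] 0.025
[   5   58   39   36 1055] [23.8 75.4] [0.837 0.619 0.025] 0.028
[ 118   70   88   93 1004] [158.3 121.1] [0.723 0.298 0.025] 0.028
[283  93  34  10 209] [299.9  96.8] [ 0.795 -0.041  0.024] 0.027
[382 140  32  30 715] [397.4 154.6] [ 0.65  -0.256  0.073] 0.077
[323 146  20  21 315] [332.3 156.3] [ 0.646 -0.114  0.059] 0.063
[ 508  151   52   40 1346] [533.9 171.8] [ 0.621 -0.552  0.062] 0.088
[   0  177   49  101 2726] [ 19.3 229.2] [0.467 0.578 0.053] 0.086
[325 177  24  24 520] [336.5 188.6] [ 0.572 -0.123  0.071] 0.073
[427 184  31  26 642] [442.1 196.5] [ 0.56  -0.351  0.069] 0.073
[117 198  28  29 649] [130.1 212.5] [0.513 0.34  0.034] 0.036
[418 219  28  28 670] [431.9 233.1] [ 0.481 -0.341  0.033] 0.036
[123 237  25  19 371] [134.4 245.9] [0.439 0.316 0.059] 0.063
[550 365  10  43 335] [555.4 384.3] [ 0.165 -0.596  0.035] 0.047
```

```bash
python3 - <<'E'
from h import *
for cam in ["top","side"]:
    s=np.load(f"pics/{cam}0.npz"); P=cloud(s); hsv=cv2.cvtColor(s["color"],cv2.COLOR_RGB2HSV)
    z=P[:,:,2]
    m=cv2.inRange(hsv,(22,35,120),(40,140,255)); 
    k,l,st,c=cv2.connectedComponentsWithStats(m)
    print(cam)
    near=lambda p:min(np.hypot(p[0]-a,p[1]-b) for a,b in [(.48,.325),(.61,-.118),(.52,-.347)])
    for i in range(1,k):
        if st[i,4]>150:
            Q=plane(s,np.argwhere(l==i)[:,::-1],0.006); r=rect(Q)
            if near(Q.mean(0))<.06: print(st[i],np.round(r[0],1),np.round(r[1],1),round(r[2],1))
    # cork
    m=cv2.inRange(hsv,(10,90,150),(22,200,255)); k,l,st,c=cv2.connectedComponentsWithStats(cv2.morphologyEx(m,cv2.MORPH_CLOSE,np.ones((5,5))))
    for i in range(1,k):
        if st[i,4]>150:
            Q=plane(s,np.argwhere(l==i)[:,::-1],0.005); 
            if np.hypot(*(Q.mean(0)[:2]-[.587,.118]))<.03: print('cork',cv2.minEnclosingCircle((Q[:,:2]*1000).astype(np.float32)))
    # tops
    for n,h,c0,fz in [("stackL",.034,(.481,-.341),.006),("stackF",.034,(.513,.340),0),("blockL",.072,(.572,-.123),0),("blockF",.072,(.56,-.351),0),("spoolL",.061,(.439,.316),0),("spoolF",.061,(.646,-.114),0),("jar",.075,(.65,-.256),0)]:
        g=(abs(z-h)<.008)&(np.hypot(P[:,:,0]-c0[0],P[:,:,1]-c0[1])<.04)
        Q=plane(s,np.argwhere(g)[:,::-1],h)
        if len(Q)>20:
            r=rect(Q); print(n,len(Q),np.round(r[0],1),np.round(r[1],1),round(r[2],1),np.round(np.median(Q,0),3)[:2])
E
```

```text
top
[ 311  142   44   73 1493] [ 606.4 -120.9] [167.3  90.5] 5.7
[ 406  179   49   78 1302] [ 519.9 -351.2] [ 92.3 167.7] 78.0
[ 113  192   49   78 1224] [474.5 331.7] [167.4  90.3] 12.6
cork ((588.9398803710938, 119.3525390625), 55.465492248535156)
stackL 654 [ 483.  -340.8] [57.7 60.4] 88.7 [ 0.481 -0.341]
stackF 638 [516.1 340.4] [62.6 58.6] 11.9 [0.513 0.341]
blockL 430 [ 574.2 -124.5] [45.6 45.2] 86.3 [ 0.575 -0.124]
blockF 436 [ 561.3 -356.5] [46.3 45.4] 78.4 [ 0.56  -0.358]
spoolL 285 [438.2 319.9] [39.  39.8] 1.3 [0.438 0.32 ]
spoolF 268 [ 648.4 -115.5] [40.1 40. ] 26.7 [ 0.648 -0.115]
jar 474 [ 655.6 -261.5] [51.1 52.5] 1.0 [ 0.655 -0.262]
side
[270 155  58  17 246] [ 517.1 -349.8] [ 97.7 168.4] 78.4
[222 182  63  20 423] [ 603.8 -119.6] [167.2  95.7] 5.6
[217 286  87  31 950] [473.1 331.9] [166.1  89.4] 12.5
cork ((586.9357299804688, 121.5528564453125), 55.60984420776367)
stackL 170 [ 476.6 -329.4] [66.1 68.8] 15.0 [ 0.477 -0.333]
stackF 604 [514.1 347.4] [60.7 64.1] 13.8 [0.512 0.346]
blockL 143 [ 570.  -115.6] [56.8 45.9] 88.3 [ 0.571 -0.116]
blockF 106 [ 557.  -347.2] [62.1 45.9] 80.5 [ 0.557 -0.346]
spoolL 255 [437.  328.3] [40.6 46.2] 28.2 [0.436 0.329]
spoolF 99 [ 645.1 -107.7] [38.4 44.4] 14.8 [ 0.646 -0.107]
jar 129 [ 650.4 -250.5] [50.8 61.1] 15.2 [ 0.651 -0.253]
```

Request:
play_rows([
  {"x": 0.046, "y": 0.048, "z": 0.003, "rz": -0.0345},
  {"x": 0.046, "y": 0.048, "z": 0.003, "rz": -0.0345},
  {"x": 0.046, "y": 0.048, "z": 0.003, "rz": -0.0345},
  {"x": 0.046, "y": 0.048, "z": 0.003, "rz": -0.0345},
  {"x": 0.046, "y": 0.048, "z": 0.003, "rz": -0.0345},
  {"x": 0.046, "y": 0.048, "z": 0.003, "rz": -0.0345},
  {"x": 0.046, "y": 0.048, "z": 0, "rz": -0.0345},
  {"x": 0.046, "y": 0.048, "z": 0, "rz": -0.0345},
])

```text
schema error: expected keys x, y, z, rx, ry, rz, hand
```

Request:
play_rows([
  {"x": 0},
  {"x": 0},
  {"x": 0},
])

```text
schema error: expected keys x, y, z, rx, ry, rz, hand
```

```bash
cat > w.py <<'E'
import sys
from bench import robot, snapshot
from h import *
n=sys.argv[1]; s=snapshot("wrist"); np.savez(f"pics/{n}.npz",**s); cv2.imwrite(f"pics/{n}.png",s["color"][:,:,::-1])
o=robot.get_obs(); print(o["time"],o["tool_pos"].round(4),np.degrees(o["ee_rot"]).round(2),o["wrist_force"].round(2),o["width"].round(4))
E
python3 w.py w1
```

```text
Traceback (most recent call last):
  File "w.py", line 5, in <module>
    o=robot.get_obs(); print(o["time"],o["tool_pos"].round(4),np.degrees(o["ee_rot"]).round(2),o["wrist_force"].round(2),o["width"].round(4))
                                                                                                                         ^^^^^^^^^^^^^^^^
AttributeError: 'float' object has no attribute 'round'
```

View pics/w1.png

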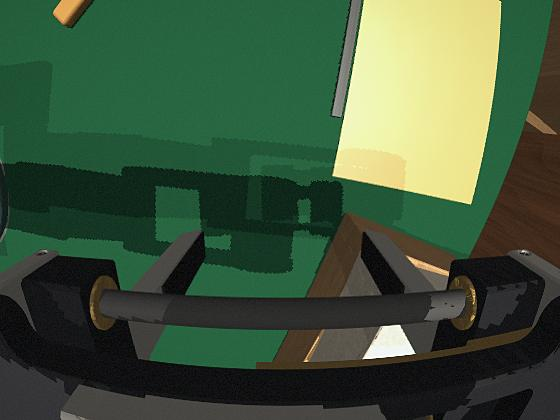

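All seven keys are required in every row.

Request:
play_rows([
  {"x": 0.046, "y": 0.048, "z": 0.003, "rx": 0, "ry": 0, "rz": -0.0345, "hand": 0.094},
  {"x": 0.046, "y": 0.048, "z": 0.003, "rx": 0, "ry": 0, "rz": -0.0345, "hand": 0.094},
  {"x": 0.046, "y": 0.048, "z": 0.003, "rx": 0, "ry": 0, "rz": -0.0345, "hand": 0.094},
  {"x": 0.046, "y": 0.048, "z": 0.003, "rx": 0, "ry": 0, "rz": -0.0345, "hand": 0.094},
  {"x": 0.046, "y": 0.048, "z": 0.003, "rx": 0, "ry": 0, "rz": -0.0345, "hand": 0.094},
  {"x": 0.046, "y": 0.048, "z": 0.003, "rx": 0, "ry": 0, "rz": -0.0345, "hand": 0.094},
  {"x": 0.046, "y": 0.048, "z": 0, "rx": 0, "ry": 0, "rz": -0.0345, "hand": 0.094},
  {"x": 0.046, "y": 0.048, "z": 0, "rx": 0, "ry": 0, "rz": -0.0345, "hand": 0.094},
])

```text
time: 1.2
tool_pos: [0.5487, -0.1492, 0.2224]
ee_rot: [-1.571, -0.0, -1.472]
wrist_force: [1.7, -0.5, 0.0]
width: 0.0943
```

Request:
play_rows([
  {"x": 0, "y": 0, "z": 0, "rx": 0, "ry": 0, "rz": 0, "hand": 0.094},
  {"x": 0, "y": 0, "z": 0, "rx": 0, "ry": 0, "rz": 0, "hand": 0.094},
])

```text
time: 1.45
tool_pos: [0.5472, -0.151, 0.222]
ee_rot: [-1.572, -0.0, -1.47]
wrist_force: [-0.6, -1.1, 0.7]
width: 0.0939
```

```bash
sed -i 's/o\["width"\].round(4)/round(float(o["width"]),4)/' w.py; python3 w.py w1
```

```text
1.5 [ 0.5469 -0.1516  0.2222] [-9.005e+01 -2.000e-02 -8.432e+01] [ 0.82 -1.09  0.16] 0.094
```

View pics/w1.png

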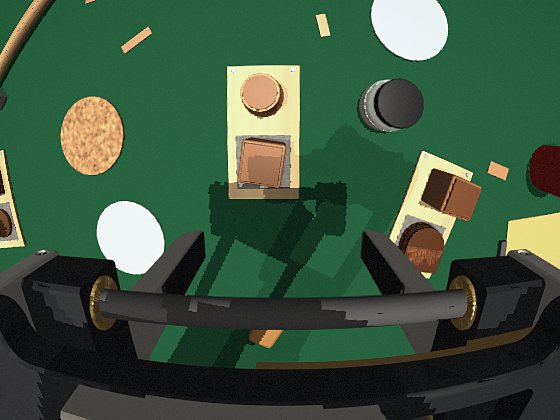

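```bash
cat > meas.py <<'E'
import sys
from h import *
def top(s,h,c0,R=.04,fish=True,tol=.006):
    P=cloud(s,fish); z=P[:,:,2]
    g=((abs(z-h)<tol)&(np.hypot(P[:,:,0]-c0[0],P[:,:,1]-c0[1])<R)).astype(np.uint8)
    k,l,st,c=cv2.connectedComponentsWithStats(g); 
    if k<2: return None
    i=1+np.argmax(st[1:,4]); g=(l==i)
    Q=plane(s,np.argwhere(g)[:,::-1],h,fish); r=rect(Q)
    print('n',len(Q),'rect',np.round(r[0],1),np.round(r[1],1),round(r[2],1),'circ',np.round(cv2.minEnclosingCircle((Q[:,:2]*1000).astype(np.float32))[0],1),'zmed',np.round(np.nanmedian(P[g],0),4))
def boards(s,fish=True):
    hsv=cv2.cvtColor(s["color"],cv2.COLOR_RGB2HSV)
    m=cv2.inRange(hsv,(22,35,70),(40,140,255)); k,l,st,c=cv2.connectedComponentsWithStats(m)
    for i in range(1,k):
        if st[i,4]>300:
            Q=plane(s,np.argwhere(l==i)[:,::-1],0.006,fish); r=rect(Q); print('yellow',st[i],np.round(r[0],1),np.round(r[1],1),round(r[2],1))
def felt(s,c0,fish=True,R=.055,smax=60,v=(50,200)):
    # grey pixels near c0
    hsv=cv2.cvtColor(s["color"],cv2.COLOR_RGB2HSV); P=cloud(s,fish)
    g=((hsv[:,:,1]<smax)&(hsv[:,:,2]>v[0])&(hsv[:,:,2]<v[1])&(np.hypot(P[:,:,0]-c0[0],P[:,:,1]-c0[1])<R)&(abs(P[:,:,2]-.006)<.008)).astype(np.uint8)
    g=cv2.morphologyEx(g,cv2.MORPH_OPEN,np.ones((2,2)))
    k,l,st,c=cv2.connectedComponentsWithStats(g)
    for i in range(1,k):
        if st[i,4]>60:
            Q=plane(s,np.argwhere(l==i)[:,::-1],0.006,fish); r=rect(Q); print('felt',st[i],np.round(r[0],1),np.round(r[1],1),round(r[2],1))
E
python3 - <<'E'
from meas import *
s=np.load("pics/w1.npz"); boards(s); felt(s,(.569,-.124))
top(s,.072,(.574,-.124)); top(s,.061,(.648,-.115)); top(s,.072,(.56,-.356))
E
```

```text
yellow [ 227   65   73  121 4066] [ 615.6 -120.2] [148.1  88.2] 5.9
yellow [  0 150  24  98 568] [472.5 295.6] [ 65.4 177.1] 80.7
yellow [ 389  151   84   93 2174] [ 538.5 -355.4] [ 88.5 128.3] 78.2
yellow [ 505  212   55   58 2098] [ 489.9 -584.5] [112.7 152.8] 11.4
felt [237 136  55  52 678] [ 571. -126.] [62.9 66.1] 5.5
felt [238 183  30   7 137] [ 539.4 -114.5] [ 7.6 36.2] 5.5
n 1799 rect [ 576.5 -126. ] [44.1 44.4] 86.5 circ [ 576.6 -126.5] zmed [ 0.5766 -0.1261  0.0716]
n 1201 rect [ 649.5 -117.1] [41. 40.] 21.3 circ [ 649.7 -117. ] zmed [ 0.6498 -0.117   0.0605]
n 1171 rect [ 563.8 -356.8] [46.6 44.9] 77.2 circ [ 564.1 -356.9] zmed [ 0.5638 -0.3563  0.0719]
```

Request:
play_rows([
  {"x": 0.0145, "y": 0.0125, "z": 0, "rx": 0, "ry": 0, "rz": -0.08, "hand": 0.094},
  {"x": 0.0145, "y": 0.0125, "z": 0, "rx": 0, "ry": 0, "rz": -0.08, "hand": 0.094},
  {"x": 0, "y": 0, "z": -0.04, "rx": 0, "ry": 0, "rz": 0, "hand": 0.094},
  {"x": 0, "y": 0, "z": -0.04, "rx": 0, "ry": 0, "rz": 0, "hand": 0.094},
  {"x": 0, "y": 0, "z": 0, "rx": 0, "ry": 0, "rz": 0, "hand": 0.094},
  {"x": 0, "y": 0, "z": 0, "rx": 0, "ry": 0, "rz": 0, "hand": 0.094},
])

```text
time: 2.25
tool_pos: [0.5768, -0.1272, 0.1443]
ee_rot: [-1.568, -0.001, -1.633]
wrist_force: [-0.0, 0.1, 0.9]
width: 0.0939
```

```bash
python3 w.py w2; python3 - <<'E'
from meas import *
s=np.load("pics/w2.npz"); boards(s)
top(s,.072,(.574,-.124)); top(s,.061,(.648,-.115)); 
E
```

```text
2.3 [ 0.5774 -0.1272  0.1451] [-8.977e+01 -7.000e-02 -9.353e+01] [ 0.74  0.13 -0.19] 0.0941
yellow [314   9  23  28 309] [ 749.2 -179.2] [30.1 12.4] 18.4
yellow [ 217   78   99  118 5472] [ 636.9 -118.1] [105.4  88.4] 5.6
yellow [ 430  157   89  134 2790] [ 523.5 -352.3] [ 88.5 159.3] 78.3
n 2885 rect [ 577.8 -125.7] [44.7 44.1] 86.5 circ [ 577.5 -125.5] zmed [ 0.578  -0.1257  0.0717]
n 1989 rect [ 650.1 -117. ] [40.2 40.5] 64.0 circ [ 650.2 -116.6] zmed [ 0.6502 -0.1168  0.0605]
```

View pics/w2.png

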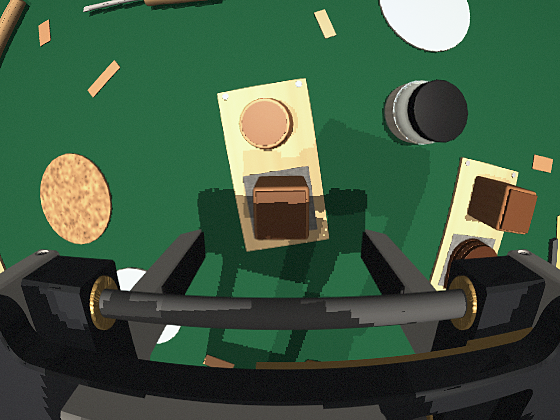

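Request:
play_rows([
  {"x": 0, "y": 0.001, "z": -0.04, "rx": 0, "ry": 0, "rz": 0, "hand": 0.094},
  {"x": 0, "y": 0, "z": -0.04, "rx": 0, "ry": 0, "rz": 0, "hand": 0.094},
  {"x": 0, "y": 0, "z": -0.035, "rx": 0, "ry": 0, "rz": 0, "hand": 0.094},
  {"x": 0, "y": 0, "z": 0, "rx": 0, "ry": 0, "rz": 0, "hand": 0.094},
  {"x": 0, "y": 0, "z": 0, "rx": 0, "ry": 0, "rz": 0, "hand": 0.03},
  {"x": 0, "y": 0, "z": 0, "rx": 0, "ry": 0, "rz": 0, "hand": 0.03},
  {"x": 0, "y": 0, "z": 0, "rx": 0, "ry": 0, "rz": 0, "hand": 0.03},
  {"x": 0, "y": 0, "z": 0, "rx": 0, "ry": 0, "rz": 0, "hand": 0.03},
])

```text
time: 3.3
tool_pos: [0.577, -0.125, 0.0282]
ee_rot: [-1.569, -0.0, -1.631]
wrist_force: [1.0, 0.8, 0.4]
width: 0.0576
```

Request:
play_rows([
  {"x": 0, "y": 0, "z": 0, "rx": 0, "ry": 0, "rz": 0, "hand": 0.03},
  {"x": 0, "y": 0, "z": 0, "rx": 0, "ry": 0, "rz": 0, "hand": 0.03},
  {"x": 0, "y": 0, "z": 0, "rx": 0, "ry": 0, "rz": 0, "hand": 0.03},
])

```text
time: 3.68
tool_pos: [0.5766, -0.125, 0.0275]
ee_rot: [-1.571, -0.0, -1.631]
wrist_force: [-0.5, -0.8, 1.4]
width: 0.0458
```

Request:
play_rows([
  {"x": 0, "y": 0, "z": 0.02, "rx": 0, "ry": 0, "rz": 0, "hand": 0.03},
  {"x": 0, "y": 0, "z": 0.04, "rx": 0, "ry": 0, "rz": 0, "hand": 0.03},
  {"x": 0, "y": 0, "z": 0.04, "rx": 0, "ry": 0, "rz": 0, "hand": 0.03},
  {"x": 0.002, "y": 0.02, "z": 0.015, "rx": 0, "ry": 0, "rz": 0, "hand": 0.03},
  {"x": 0.002, "y": 0.04, "z": 0, "rx": 0, "ry": 0, "rz": 0, "hand": 0.03},
  {"x": 0.002, "y": 0.045, "z": 0, "rx": 0, "ry": 0, "rz": 0, "hand": 0.03},
  {"x": 0.002, "y": 0.045, "z": 0, "rx": 0, "ry": 0, "rz": 0, "hand": 0.03},
  {"x": 0.002, "y": 0.045, "z": 0, "rx": 0, "ry": 0, "rz": 0, "hand": 0.03},
])

```text
time: 4.68
tool_pos: [0.5853, 0.073, 0.1405]
ee_rot: [-1.574, 0.0, -1.63]
wrist_force: [0.9, -1.2, -1.6]
width: 0.046
```

Request:
play_rows([
  {"x": 0.001, "y": 0.03, "z": 0, "rx": 0, "ry": 0, "rz": 0, "hand": 0.03},
  {"x": 0, "y": 0.02, "z": 0, "rx": 0, "ry": 0, "rz": 0, "hand": 0.03},
  {"x": 0, "y": 0, "z": 0, "rx": 0, "ry": 0, "rz": 0, "hand": 0.03},
  {"x": 0, "y": 0, "z": 0, "rx": 0, "ry": 0, "rz": 0, "hand": 0.03},
])

```text
time: 5.18
tool_pos: [0.5874, 0.1193, 0.142]
ee_rot: [-1.571, -0.001, -1.632]
wrist_force: [-0.9, 0.5, -0.6]
width: 0.046
```

```bash
python3 w.py w3; python3 - <<'E'
from meas import *
s=np.load("pics/w3.npz"); boards(s)
hsv=cv2.cvtColor(s["color"],cv2.COLOR_RGB2HSV)
felt(s,(.570,-.125))
E
```

```text
5.225 [0.5875 0.119  0.1422] [-9.002e+01 -4.000e-02 -9.352e+01] [-0.56  0.14 -0.99] 0.0458
yellow [  70    0   85  133 1375] [744.5 297.4] [ 15.8 166.9] 50.9
yellow [253 139  44  18 323] [636.6 123.8] [16.  42.1] 7.7
yellow [491 148  28  89 412] [ 576.  -155.2] [ 44.  106.2] 83.9
```

View pics/w3.png

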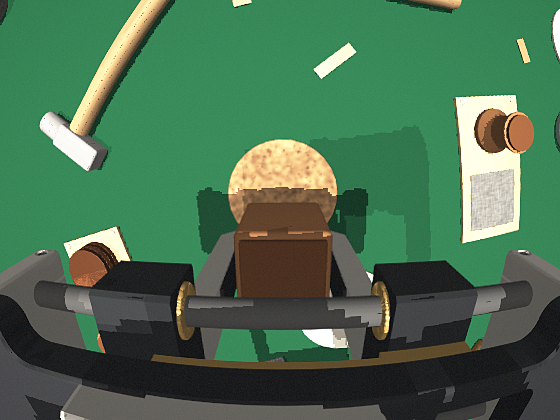

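Request:
play_rows([
  {"x": 0, "y": 0, "z": -0.03, "rx": 0, "ry": 0, "rz": 0, "hand": 0.03},
  {"x": 0, "y": 0, "z": -0.04, "rx": 0, "ry": 0, "rz": 0, "hand": 0.03},
  {"x": 0, "y": 0, "z": -0.025, "rx": 0, "ry": 0, "rz": 0, "hand": 0.03},
  {"x": 0, "y": 0, "z": -0.012, "rx": 0, "ry": 0, "rz": 0, "hand": 0.03},
  {"x": 0, "y": 0, "z": -0.004, "rx": 0, "ry": 0, "rz": 0, "hand": 0.03},
  {"x": 0, "y": 0, "z": -0.002, "rx": 0, "ry": 0, "rz": 0, "hand": 0.03},
  {"x": 0, "y": 0, "z": 0, "rx": 0, "ry": 0, "rz": 0, "hand": 0.03},
])

```text
time: 6.1
tool_pos: [0.5884, 0.1201, 0.0306]
ee_rot: [-1.569, 0.0, -1.631]
wrist_force: [0.6, -0.5, -0.4]
width: 0.0458
```

```bash
cat > st.py <<'E'
from bench import robot
import numpy as np
o=robot.get_obs(); print(o["time"],o["tool_pos"].round(4),np.degrees(o["ee_rot"]).round(2),o["wrist_force"].round(2),round(float(o["width"]),4))
E
python3 st.py
```

```text
6.1 [0.5884 0.1201 0.0306] [-8.988e+01  1.000e-02 -9.345e+01] [ 0.65 -0.47 -0.42] 0.0458
```

Request:
play_rows([
  {"x": 0, "y": 0, "z": -0.002, "rx": 0, "ry": 0, "rz": 0, "hand": 0.03},
  {"x": 0, "y": 0, "z": -0.001, "rx": 0, "ry": 0, "rz": 0, "hand": 0.03},
  {"x": 0, "y": 0, "z": 0, "rx": 0, "ry": 0, "rz": 0, "hand": 0.03},
])

```text
time: 6.48
tool_pos: [0.5877, 0.1202, 0.0266]
ee_rot: [-1.57, 0.0, -1.631]
wrist_force: [-0.2, -0.4, -0.1]
width: 0.0458
```

Request:
play_rows([
  {"x": 0, "y": 0, "z": -0.001, "rx": 0, "ry": 0, "rz": 0, "hand": 0.03},
  {"x": 0, "y": 0, "z": 0, "rx": 0, "ry": 0, "rz": 0, "hand": 0.03},
  {"x": 0, "y": 0, "z": 0, "rx": 0, "ry": 0, "rz": 0, "hand": 0.094},
  {"x": 0, "y": 0, "z": 0, "rx": 0, "ry": 0, "rz": 0, "hand": 0.094},
  {"x": 0, "y": 0, "z": 0, "rx": 0, "ry": 0, "rz": 0, "hand": 0.094},
  {"x": 0, "y": 0, "z": 0, "rx": 0, "ry": 0, "rz": 0, "hand": 0.094},
  {"x": 0, "y": 0, "z": 0, "rx": 0, "ry": 0, "rz": 0, "hand": 0.094},
])

```text
time: 7.35
tool_pos: [0.5875, 0.1201, 0.0253]
ee_rot: [-1.571, -0.0, -1.631]
wrist_force: [0.1, 0.1, -0.1]
width: 0.0922
```

Request:
play_rows([
  {"x": 0, "y": 0, "z": 0.02, "rx": 0, "ry": 0, "rz": 0, "hand": 0.094},
  {"x": 0, "y": 0, "z": 0.04, "rx": 0, "ry": 0, "rz": 0, "hand": 0.094},
  {"x": 0, "y": 0, "z": 0.05, "rx": 0, "ry": 0, "rz": 0, "hand": 0.094},
  {"x": 0, "y": 0, "z": 0.05, "rx": 0, "ry": 0, "rz": 0, "hand": 0.094},
  {"x": 0, "y": 0, "z": 0.02, "rx": 0, "ry": 0, "rz": 0, "hand": 0.094},
  {"x": 0, "y": 0, "z": 0, "rx": 0, "ry": 0, "rz": 0, "hand": 0.094},
])

```text
time: 8.1
tool_pos: [0.5887, 0.1202, 0.208]
ee_rot: [-1.566, 0.001, -1.631]
wrist_force: [-1.0, -0.1, -0.7]
width: 0.094
```

```bash
python3 w.py w4; python3 - <<'E'
from meas import *
s=np.load("pics/w4.npz"); boards(s); felt(s,(.570,-.125)); top(s,.071,(.588,.12)); top(s,.061,(.439,.32))
E
```

```text
8.15 [0.5878 0.1201 0.2057] [-8.993e+01  1.000e-02 -9.345e+01] [0.64 0.32 0.02] 0.0942
yellow [102   0  88 131 445] [754.8 283.8] [  9.1 195.5] 49.8
yellow [238   3  20  24 333] [799.  149.4] [29.7 18.5] 8.4
yellow [376   2  61  15 340] [806.6 -48. ] [82.   9.8] 87.2
yellow [310  59  36  30 367] [719.9  60.5] [12.7 46.1] 36.3
yellow [ 431   99   61  130 3206] [ 607.6 -120.8] [165.4  88.1] 5.6
yellow [539 187  21  75 375] [ 496.  -309.5] [135.9  53.4] 14.1
yellow [  91  214   67   77 1038] [508.5 339. ] [99.3 87.2] 12.8
felt [ 446  165   41   53 1851] [ 569.3 -126.6] [66.3 65.8] 5.4
n 1918 rect [588.3 120.3] [44.9 43.9] 86.6 circ [588.6 120.9] zmed [0.5886 0.1202 0.0707]
```

View pics/w4.png

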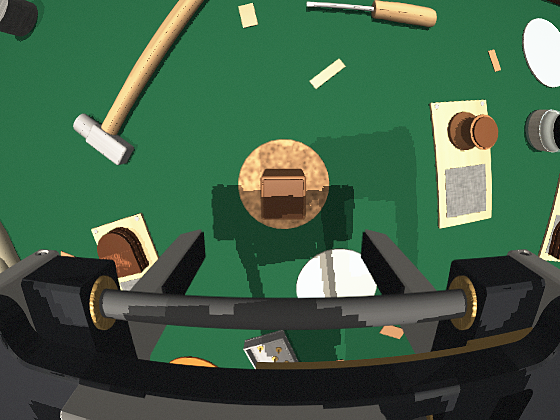

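Request:
play_rows([
  {"x": -0.022, "y": 0.029, "z": 0, "rx": 0, "ry": 0, "rz": 0.04, "hand": 0.094},
  {"x": -0.022, "y": 0.029, "z": 0, "rx": 0, "ry": 0, "rz": 0.04, "hand": 0.094},
  {"x": -0.022, "y": 0.029, "z": 0, "rx": 0, "ry": 0, "rz": 0.04, "hand": 0.094},
  {"x": -0.022, "y": 0.029, "z": 0, "rx": 0, "ry": 0, "rz": 0.04, "hand": 0.094},
  {"x": -0.022, "y": 0.029, "z": -0.01, "rx": 0, "ry": 0, "rz": 0.04, "hand": 0.094},
  {"x": -0.02, "y": 0.029, "z": -0.02, "rx": 0, "ry": 0, "rz": 0.04, "hand": 0.094},
  {"x": -0.02, "y": 0.026, "z": -0.02, "rx": 0, "ry": 0, "rz": 0.04, "hand": 0.094},
  {"x": 0, "y": 0, "z": 0, "rx": 0, "ry": 0, "rz": 0, "hand": 0.094},
])

```text
time: 9.15
tool_pos: [0.4342, 0.3202, 0.1509]
ee_rot: [-1.579, -0.002, -1.348]
wrist_force: [1.1, -0.0, -0.2]
width: 0.094
```

Request:
play_rows([
  {"x": 0, "y": 0, "z": 0, "rx": 0, "ry": 0, "rz": 0, "hand": 0.094},
])

```text
time: 9.28
tool_pos: [0.4375, 0.3194, 0.1544]
ee_rot: [-1.572, -0.001, -1.351]
wrist_force: [-0.5, -0.2, 0.2]
width: 0.0944
```

```bash
python3 w.py w5; python3 - <<'E'
from meas import *
s=np.load("pics/w5.npz"); boards(s); top(s,.061,(.439,.32)); top(s,.034,(.515,.342))
felt(s,(.438,.323))
E
```

```text
9.325 [0.4381 0.3194 0.1552] [-9.000e+01 -4.000e-02 -7.748e+01] [-0.03 -0.93  0.38] 0.0937
yellow [  12   17   88  210 6568] [470.7 618.5] [272.7 143. ] 14.8
yellow [ 234   74   89  124 3972] [495. 337.] [126.3  88.1] 12.3
yellow [  0 127  17  86 449] [391.9 687.3] [117.9  33.1] 7.3
yellow [  0 211  31  57 604] [290.7 689.5] [ 63.1 104. ] 37.5
n 1717 rect [441.2 322.7] [40.3 40.3] 57.6 circ [441.5 322.5] zmed [0.4415 0.3226 0.0606]
n 3662 rect [518.1 341.8] [61.2 55.8] 12.2 circ [512.3 340.6] zmed [0.5148 0.342  0.0338]
felt [ 247  160   65   63 1729] [439.3 323.4] [65.4 65.6] 12.6
```

View pics/w5.png

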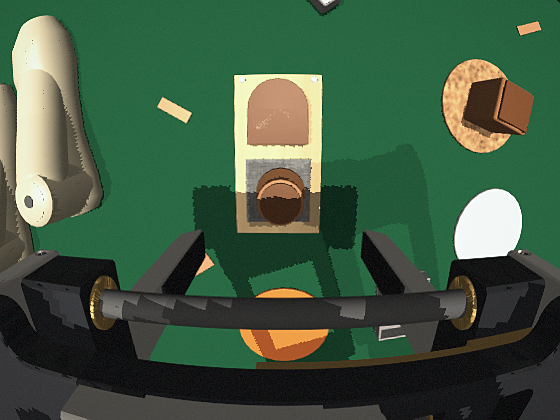

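Request:
play_rows([
  {"x": 0.003, "y": 0.0025, "z": -0.03, "rx": 0, "ry": 0, "rz": 0, "hand": 0.094},
  {"x": 0, "y": 0, "z": -0.04, "rx": 0, "ry": 0, "rz": 0, "hand": 0.094},
  {"x": 0, "y": 0, "z": -0.04, "rx": 0, "ry": 0, "rz": 0, "hand": 0.094},
  {"x": 0, "y": 0, "z": -0.02, "rx": 0, "ry": 0, "rz": 0, "hand": 0.094},
  {"x": 0, "y": 0, "z": -0.006, "rx": 0, "ry": 0, "rz": 0, "hand": 0.094},
  {"x": 0, "y": 0, "z": 0, "rx": 0, "ry": 0, "rz": 0, "hand": 0.094},
  {"x": 0, "y": 0, "z": 0, "rx": 0, "ry": 0, "rz": 0, "hand": 0.094},
])

```text
time: 10.2
tool_pos: [0.4419, 0.323, 0.0211]
ee_rot: [-1.568, 0.001, -1.352]
wrist_force: [0.5, -0.1, 0.4]
width: 0.0942
```

```bash
python3 st.py
```

```text
10.2 [0.4419 0.323  0.0211] [-8.983e+01  5.000e-02 -7.744e+01] [ 0.48 -0.1   0.42] 0.0942
```

Request:
play_rows([
  {"x": 0, "y": -0.0005, "z": -0.003, "rx": 0, "ry": 0, "rz": 0, "hand": 0.07},
  {"x": 0, "y": 0, "z": 0, "rx": 0, "ry": 0, "rz": 0, "hand": 0.02},
  {"x": 0, "y": 0, "z": 0, "rx": 0, "ry": 0, "rz": 0, "hand": 0.02},
  {"x": 0, "y": 0, "z": 0, "rx": 0, "ry": 0, "rz": 0, "hand": 0.02},
  {"x": 0, "y": 0, "z": 0, "rx": 0, "ry": 0, "rz": 0, "hand": 0.02},
  {"x": 0, "y": 0, "z": 0, "rx": 0, "ry": 0, "rz": 0, "hand": 0.02},
  {"x": 0, "y": 0, "z": 0, "rx": 0, "ry": 0, "rz": 0, "hand": 0.02},
  {"x": 0, "y": 0, "z": 0, "rx": 0, "ry": 0, "rz": 0, "hand": 0.02},
])

```text
time: 11.2
tool_pos: [0.4405, 0.322, 0.0163]
ee_rot: [-1.571, -0.0, -1.351]
wrist_force: [0.8, 0.4, -0.0]
width: 0.0451
```

Request:
play_rows([
  {"x": 0, "y": 0, "z": 0, "rx": 0, "ry": 0, "rz": 0, "hand": 0.02},
  {"x": 0, "y": 0, "z": 0, "rx": 0, "ry": 0, "rz": 0, "hand": 0.02},
])

```text
time: 11.45
tool_pos: [0.4405, 0.3221, 0.0164]
ee_rot: [-1.571, -0.0, -1.351]
wrist_force: [0.5, 0.1, -0.6]
width: 0.0444
```

```bash
python3 w.py w6
```

```text
11.5 [0.4406 0.3221 0.0164] [-9.000e+01 -1.000e-02 -7.741e+01] [ 0.52  0.26 -1.09] 0.0444
```

View pics/w6.png

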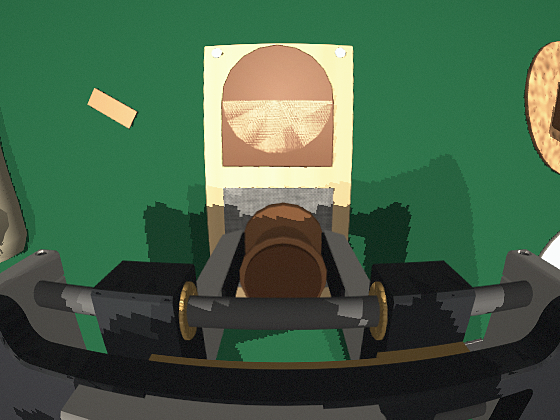

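Request:
play_rows([
  {"x": 0, "y": 0, "z": 0, "rx": 0, "ry": 0, "rz": 0, "hand": 0.06},
  {"x": 0, "y": 0, "z": 0, "rx": 0, "ry": 0, "rz": 0, "hand": 0.06},
  {"x": 0, "y": 0, "z": 0.005, "rx": 0, "ry": 0, "rz": 0, "hand": 0.06},
  {"x": 0, "y": 0, "z": 0, "rx": 0, "ry": 0, "rz": 0, "hand": 0.02},
  {"x": 0, "y": 0, "z": 0, "rx": 0, "ry": 0, "rz": 0, "hand": 0.02},
  {"x": 0, "y": 0, "z": 0, "rx": 0, "ry": 0, "rz": 0, "hand": 0.02},
  {"x": 0, "y": 0, "z": 0, "rx": 0, "ry": 0, "rz": 0, "hand": 0.02},
  {"x": 0, "y": 0, "z": 0, "rx": 0, "ry": 0, "rz": 0, "hand": 0.02},
])

```text
time: 12.5
tool_pos: [0.4406, 0.3221, 0.0215]
ee_rot: [-1.571, -0.0, -1.351]
wrist_force: [-1.2, 0.0, 0.8]
width: 0.0405
```

```bash
python3 st.py
```

```text
12.5 [0.4406 0.3221 0.0215] [-8.999e+01 -1.000e-02 -7.741e+01] [-1.2   0.05  0.78] 0.0405
```

Request:
play_rows([
  {"x": 0, "y": 0, "z": 0, "rx": 0, "ry": 0, "rz": 0, "hand": 0.06},
  {"x": 0, "y": 0, "z": 0, "rx": 0, "ry": 0, "rz": 0, "hand": 0.06},
  {"x": 0, "y": 0, "z": 0.006, "rx": 0, "ry": 0, "rz": 0, "hand": 0.06},
  {"x": 0, "y": 0, "z": 0, "rx": 0, "ry": 0, "rz": 0, "hand": 0.02},
  {"x": 0, "y": 0, "z": 0, "rx": 0, "ry": 0, "rz": 0, "hand": 0.02},
  {"x": 0, "y": 0, "z": 0, "rx": 0, "ry": 0, "rz": 0, "hand": 0.02},
  {"x": 0, "y": 0, "z": 0, "rx": 0, "ry": 0, "rz": 0, "hand": 0.02},
  {"x": 0, "y": 0, "z": 0, "rx": 0, "ry": 0, "rz": 0, "hand": 0.02},
])

```text
time: 13.5
tool_pos: [0.4406, 0.3221, 0.0275]
ee_rot: [-1.571, -0.0, -1.351]
wrist_force: [0.1, -0.7, 0.8]
width: 0.0397
```

```bash
python3 w.py w7
```

```text
13.55 [0.4406 0.3221 0.0276] [-8.999e+01 -1.000e-02 -7.741e+01] [-0.9  -0.65  1.12] 0.0401
```

View pics/w7.png

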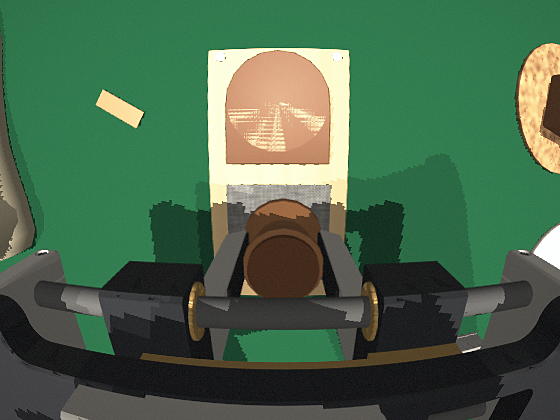

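Request:
play_rows([
  {"x": 0, "y": 0, "z": 0, "rx": 0, "ry": 0, "rz": 0, "hand": 0.06},
  {"x": 0, "y": 0, "z": 0, "rx": 0, "ry": 0, "rz": 0, "hand": 0.06},
  {"x": 0, "y": 0, "z": -0.003, "rx": 0, "ry": 0, "rz": 0, "hand": 0.06},
  {"x": 0, "y": 0, "z": 0, "rx": 0, "ry": 0, "rz": 0, "hand": 0.02},
  {"x": 0, "y": 0, "z": 0, "rx": 0, "ry": 0, "rz": 0, "hand": 0.02},
  {"x": 0, "y": 0, "z": 0, "rx": 0, "ry": 0, "rz": 0, "hand": 0.02},
  {"x": 0, "y": 0, "z": 0, "rx": 0, "ry": 0, "rz": 0, "hand": 0.02},
  {"x": 0, "y": 0, "z": 0, "rx": 0, "ry": 0, "rz": 0, "hand": 0.02},
])

```text
time: 14.55
tool_pos: [0.4405, 0.3221, 0.0244]
ee_rot: [-1.571, -0.0, -1.351]
wrist_force: [0.3, -0.4, -0.3]
width: 0.0401
```

Request:
play_rows([
  {"x": 0, "y": 0, "z": 0, "rx": 0, "ry": 0, "rz": 0, "hand": 0.02},
  {"x": 0, "y": 0, "z": 0, "rx": 0, "ry": 0, "rz": 0, "hand": 0.02},
  {"x": 0, "y": 0, "z": 0.01, "rx": 0, "ry": 0, "rz": 0, "hand": 0.02},
  {"x": 0, "y": 0, "z": 0.02, "rx": 0, "ry": 0, "rz": 0, "hand": 0.02},
  {"x": 0, "y": 0, "z": 0.03, "rx": 0, "ry": 0, "rz": 0, "hand": 0.02},
  {"x": 0, "y": 0, "z": 0.03, "rx": 0, "ry": 0, "rz": 0, "hand": 0.02},
  {"x": 0, "y": 0, "z": 0.025, "rx": 0, "ry": 0, "rz": 0, "hand": 0.02},
  {"x": 0, "y": 0, "z": 0, "rx": 0, "ry": 0, "rz": 0, "hand": 0.02},
])

```text
time: 15.55
tool_pos: [0.4422, 0.323, 0.1428]
ee_rot: [-1.564, 0.002, -1.351]
wrist_force: [0.1, -0.7, -0.9]
width: 0.0403
```

```bash
python3 w.py w8; python3 - <<'E'
from meas import *
s=np.load("pics/w8.npz"); boards(s); felt(s,(.439,.323))
from bench import snapshot
s=snapshot("side"); cv2.imwrite("pics/side1.png",s["color"][:,:,::-1])
E
```

```text
15.6 [0.4411 0.3224 0.1407] [-8.985e+01  4.000e-02 -7.741e+01] [-0.62 -0.6  -0.96] 0.0403
yellow [   0   20   98  252 8481] [420.6 618.9] [351.9 185.6] 0.5
yellow [ 235   79   92  111 4001] [503.1 338.8] [108.8  88.5] 12.4
yellow [258 115  53  29 621] [508.6 336.6] [27.4 50.1] 12.7
felt [ 249  168   67   49 2397] [447.1 325.1] [48.8 65.7] 12.7
```

View pics/w8.png

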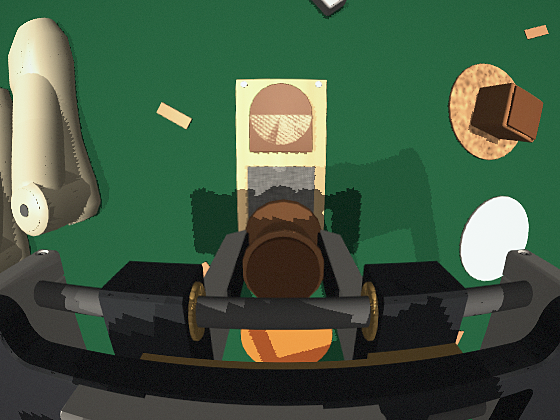

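View pics/side1.png

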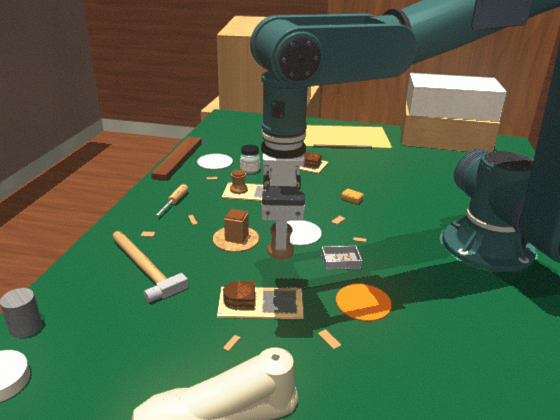

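Request:
play_rows([
  {"x": 0.007, "y": -0.025, "z": 0, "rx": 0, "ry": 0, "rz": -0.01, "hand": 0.02},
  {"x": 0.012, "y": -0.04, "z": 0, "rx": 0, "ry": 0, "rz": -0.015, "hand": 0.02},
  {"x": 0.012, "y": -0.045, "z": 0, "rx": 0, "ry": 0, "rz": -0.015, "hand": 0.02},
  {"x": 0.013, "y": -0.045, "z": 0, "rx": 0, "ry": 0, "rz": -0.015, "hand": 0.02},
  {"x": 0.013, "y": -0.045, "z": 0, "rx": 0, "ry": 0, "rz": -0.015, "hand": 0.02},
  {"x": 0.013, "y": -0.045, "z": 0, "rx": 0, "ry": 0, "rz": -0.015, "hand": 0.02},
  {"x": 0.013, "y": -0.045, "z": 0, "rx": 0, "ry": 0, "rz": -0.015, "hand": 0.02},
  {"x": 0.013, "y": -0.045, "z": 0, "rx": 0, "ry": 0, "rz": -0.01, "hand": 0.02},
])

```text
time: 16.65
tool_pos: [0.5357, -0.0143, 0.1373]
ee_rot: [-1.574, 0.001, -1.461]
wrist_force: [0.4, -0.3, -0.3]
width: 0.0398
```

Request:
play_rows([
  {"x": 0.013, "y": -0.045, "z": 0, "rx": 0, "ry": 0, "rz": -0.01, "hand": 0.02},
  {"x": 0.012, "y": -0.04, "z": 0, "rx": 0, "ry": 0, "rz": 0, "hand": 0.02},
  {"x": 0.008, "y": -0.025, "z": 0, "rx": 0, "ry": 0, "rz": 0, "hand": 0.02},
  {"x": 0, "y": 0, "z": 0, "rx": 0, "ry": 0, "rz": 0, "hand": 0.02},
  {"x": 0, "y": 0, "z": 0, "rx": 0, "ry": 0, "rz": 0, "hand": 0.02},
])

```text
time: 17.27
tool_pos: [0.5687, -0.122, 0.138]
ee_rot: [-1.573, 0.002, -1.471]
wrist_force: [0.2, 0.6, -0.3]
width: 0.0401
```

```bash
python3 w.py w9; python3 - <<'E'
from meas import *
s=np.load("pics/w9.npz"); boards(s); felt(s,(.57,-.125)); top(s,.061,(.65,-.116))
E
```

```text
17.325 [ 0.5689 -0.1217  0.1385] [-9.009e+01  7.000e-02 -8.423e+01] [ 0.26  0.11 -1.18] 0.0401
yellow [ 240   73   93  116 5755] [ 633.8 -118.3] [112.   87.9] 5.2
yellow [ 439  181   83   98 2316] [ 550.6 -357.9] [ 88.3 104.1] 78.4
felt [ 253  164   68   53 2693] [ 576.1 -125. ] [52.1 65.6] 5.9
n 2096 rect [ 650.  -116.7] [39.5 39.7] 6.0 circ [ 650.3 -116.5] zmed [ 0.6502 -0.1166  0.0606]
```

View pics/w9.png

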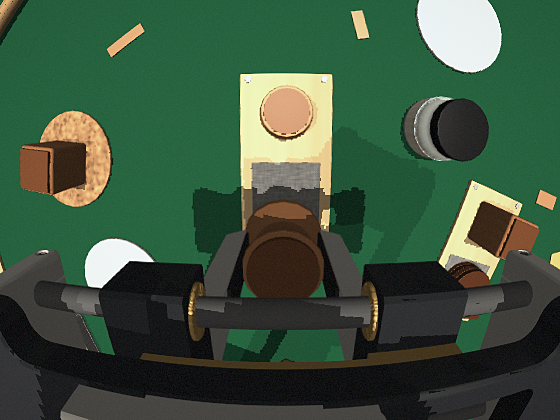

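Request:
play_rows([
  {"x": 0.001, "y": -0.0035, "z": -0.02, "rx": 0, "ry": 0, "rz": 0, "hand": 0.02},
  {"x": 0, "y": 0, "z": -0.035, "rx": 0, "ry": 0, "rz": 0, "hand": 0.02},
  {"x": 0, "y": 0, "z": -0.03, "rx": 0, "ry": 0, "rz": 0, "hand": 0.02},
  {"x": 0, "y": 0, "z": -0.018, "rx": 0, "ry": 0, "rz": 0, "hand": 0.02},
  {"x": 0, "y": 0, "z": -0.008, "rx": 0, "ry": 0, "rz": 0, "hand": 0.02},
  {"x": 0, "y": 0, "z": 0, "rx": 0, "ry": 0, "rz": 0, "hand": 0.02},
  {"x": 0, "y": 0, "z": 0, "rx": 0, "ry": 0, "rz": 0, "hand": 0.02},
])

```text
time: 18.2
tool_pos: [0.5716, -0.1267, 0.0299]
ee_rot: [-1.568, -0.001, -1.471]
wrist_force: [-0.6, -0.2, -0.4]
width: 0.0404
```

```bash
python3 w.py w10
```

```text
18.25 [ 0.5716 -0.1267  0.0299] [-8.986e+01 -7.000e-02 -8.428e+01] [ 0.58  0.1  -0.55] 0.0402
```

Request:
play_rows([
  {"x": -0.001, "y": 0.001, "z": -0.003, "rx": 0, "ry": 0, "rz": 0, "hand": 0.02},
  {"x": 0, "y": 0, "z": -0.001, "rx": 0, "ry": 0, "rz": 0, "hand": 0.02},
  {"x": 0, "y": 0, "z": 0, "rx": 0, "ry": 0, "rz": 0, "hand": 0.02},
  {"x": 0, "y": 0, "z": 0, "rx": 0, "ry": 0, "rz": 0, "hand": 0.02},
])

```text
time: 18.75
tool_pos: [0.5696, -0.1254, 0.0244]
ee_rot: [-1.571, -0.0, -1.471]
wrist_force: [-0.1, -0.7, -0.4]
width: 0.0402
```

```bash
python3 st.py
```

```text
18.75 [ 0.5696 -0.1254  0.0244] [-9.000e+01 -1.000e-02 -8.428e+01] [-0.08 -0.66 -0.36] 0.0402
```

Request:
play_rows([
  {"x": 0, "y": 0, "z": -0.0005, "rx": 0, "ry": 0, "rz": 0, "hand": 0.02},
  {"x": 0, "y": 0, "z": 0, "rx": 0, "ry": 0, "rz": 0, "hand": 0.094},
  {"x": 0, "y": 0, "z": 0, "rx": 0, "ry": 0, "rz": 0, "hand": 0.094},
  {"x": 0, "y": 0, "z": 0, "rx": 0, "ry": 0, "rz": 0, "hand": 0.094},
  {"x": 0, "y": 0, "z": 0, "rx": 0, "ry": 0, "rz": 0, "hand": 0.094},
  {"x": 0, "y": 0, "z": 0, "rx": 0, "ry": 0, "rz": 0, "hand": 0.094},
])

```text
time: 19.5
tool_pos: [0.5695, -0.1255, 0.0239]
ee_rot: [-1.571, -0.0, -1.471]
wrist_force: [0.2, 0.4, 0.7]
width: 0.0867
```

Request:
play_rows([
  {"x": 0, "y": 0, "z": 0.02, "rx": 0, "ry": 0, "rz": 0, "hand": 0.094},
  {"x": 0, "y": 0, "z": 0.04, "rx": 0, "ry": 0, "rz": 0, "hand": 0.094},
  {"x": 0, "y": 0, "z": 0.04, "rx": 0, "ry": 0, "rz": 0, "hand": 0.094},
  {"x": 0, "y": 0, "z": 0.03, "rx": 0, "ry": 0, "rz": 0, "hand": 0.094},
  {"x": 0, "y": 0, "z": 0, "rx": 0, "ry": 0, "rz": 0, "hand": 0.094},
  {"x": 0, "y": 0, "z": 0, "rx": 0, "ry": 0, "rz": 0, "hand": 0.094},
])

```text
time: 20.25
tool_pos: [0.5688, -0.1252, 0.1523]
ee_rot: [-1.573, 0.001, -1.471]
wrist_force: [0.0, -0.8, -1.0]
width: 0.0941
```

```bash
python3 w.py w11; python3 - <<'E'
from meas import *
s=np.load("pics/w11.npz"); felt(s,(.57,-.125)); top(s,.061,(.57,-.125)); top(s,.061,(.65,-.116)); top(s,.034,(.481,-.341))
E
```

```text
20.3 [ 0.5685 -0.1251  0.1516] [-9.020e+01  8.000e-02 -8.428e+01] [-0.33 -0.12 -0.09] 0.094
felt [ 251  162   66   63 1488] [ 569.8 -125.8] [65.1 65.9] 5.8
felt [302 194  14  31 220] [ 555.1 -156.2] [11.9 33.3] 82.1
n 1726 rect [ 571.  -125.3] [40.7 39.6] 5.8 circ [ 570.9 -125.3] zmed [ 0.5708 -0.1253  0.0607]
n 1888 rect [ 650.  -116.4] [40.2 40.2] 32.2 circ [ 650.1 -116.8] zmed [ 0.6503 -0.1166  0.0605]
n 83 rect [ 495.9 -315.9] [ 8.2 24.2] 88.1 circ [ 495.8 -314.7] zmed [ 0.4913 -0.3169  0.0324]
```

View pics/w11.png

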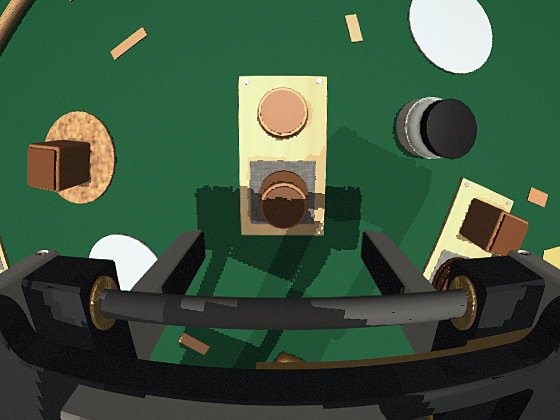

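Request:
play_rows([
  {"x": -0.009, "y": -0.02, "z": 0.02, "rx": 0, "ry": 0, "rz": -0.04, "hand": 0.094},
  {"x": -0.014, "y": -0.032, "z": 0.02, "rx": 0, "ry": 0, "rz": -0.045, "hand": 0.094},
  {"x": -0.014, "y": -0.034, "z": 0, "rx": 0, "ry": 0, "rz": -0.045, "hand": 0.094},
  {"x": -0.014, "y": -0.034, "z": 0, "rx": 0, "ry": 0, "rz": -0.045, "hand": 0.094},
  {"x": -0.014, "y": -0.034, "z": 0, "rx": 0, "ry": 0, "rz": -0.045, "hand": 0.094},
  {"x": -0.014, "y": -0.034, "z": 0, "rx": 0, "ry": 0, "rz": -0.045, "hand": 0.094},
  {"x": -0.014, "y": -0.032, "z": 0, "rx": 0, "ry": 0, "rz": -0.045, "hand": 0.094},
  {"x": 0, "y": 0, "z": 0, "rx": 0, "ry": 0, "rz": 0, "hand": 0.094},
])

```text
time: 21.3
tool_pos: [0.4748, -0.3468, 0.1912]
ee_rot: [-1.575, 0.002, -1.785]
wrist_force: [-1.1, 0.6, 0.6]
width: 0.094
```

Request:
play_rows([
  {"x": 0, "y": 0, "z": 0, "rx": 0, "ry": 0, "rz": 0, "hand": 0.094},
  {"x": 0, "y": 0, "z": 0, "rx": 0, "ry": 0, "rz": 0, "hand": 0.094},
])

```text
time: 21.55
tool_pos: [0.4769, -0.3442, 0.1933]
ee_rot: [-1.572, 0.001, -1.779]
wrist_force: [0.4, 0.3, 0.2]
width: 0.094
```

```bash
python3 w.py w12; python3 - <<'E'
from meas import *
s=np.load("pics/w12.npz"); boards(s); felt(s,(.483,-.343)); top(s,.034,(.483,-.341)); top(s,.072,(.563,-.357)) 
E
```

```text
21.6 [ 0.477  -0.3443  0.1935] [-9.0030e+01  3.0000e-02 -1.0194e+02] [ 0.36 -0.01 -0.01] 0.0942
yellow [  58   55   79  143 3059] [ 606.4 -121.2] [165.   87.5] 5.6
yellow [343  56  33  16 464] [ 600.1 -458.7] [38.8 18. ] 82.2
yellow [  405    75   148   197 19306] [ 402.6 -627.1] [298.1 199.1] 11.6
yellow [ 242   77   79  114 3723] [ 537.4 -354.8] [ 88.4 129.3] 78.1
felt [253 154  33  25 252] [ 504.1 -333.9] [36.2 27.5] 77.9
felt [287 154  25  40 343] [ 488.4 -365.6] [27.1 45.3] 78.9
n 2731 rect [ 484.9 -342.9] [55.9 62.4] 85.5 circ [ 479.5 -341.9] zmed [ 0.4824 -0.3431  0.0338]
n 2253 rect [ 562.5 -360. ] [44.7 43.9] 78.3 circ [ 562.3 -360.5] zmed [ 0.5623 -0.3603  0.0716]
```

View pics/w12.png

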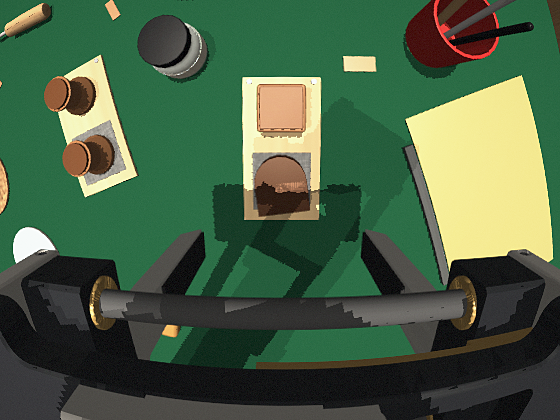

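Request:
play_rows([
  {"x": 0.001, "y": 0.001, "z": -0.02, "rx": 0, "ry": 0, "rz": 0.065, "hand": 0.094},
  {"x": 0.001, "y": 0.001, "z": -0.03, "rx": 0, "ry": 0, "rz": 0.065, "hand": 0.094},
  {"x": 0, "y": 0, "z": -0.04, "rx": 0, "ry": 0, "rz": 0, "hand": 0.094},
  {"x": 0, "y": 0, "z": 0, "rx": 0, "ry": 0, "rz": 0, "hand": 0.094},
  {"x": 0, "y": 0, "z": 0, "rx": 0, "ry": 0, "rz": 0, "hand": 0.094},
  {"x": 0, "y": 0, "z": 0, "rx": 0, "ry": 0, "rz": 0, "hand": 0.094},
])

```text
time: 22.35
tool_pos: [0.4798, -0.3442, 0.1065]
ee_rot: [-1.567, -0.003, -1.651]
wrist_force: [0.2, -0.6, 0.0]
width: 0.094
```

```bash
python3 w.py w13; python3 - <<'E'
from meas import *
s=np.load("pics/w13.npz"); boards(s); felt(s,(.483,-.343)); top(s,.034,(.483,-.341)); top(s,.072,(.563,-.357)) 
E
```

```text
22.4 [ 0.4796 -0.3442  0.1063] [-89.81  -0.15 -94.59] [0.54 0.08 0.9 ] 0.0941
yellow [  22   15   79  172 4227] [ 606.4 -121.3] [164.7  87. ] 5.7
yellow [ 232   60  118  141 5706] [ 540.6 -355.5] [ 88.3 123.5] 78.0
yellow [  445   113   115   157 13917] [ 451.3 -597.2] [198.3 168.4] 9.0
felt [246 161  79  49 976] [ 498.5 -347.6] [66.2 35.3] 77.6
felt [243 206   4  27  78] [ 470.3 -309.3] [ 2.7 24.5] 83.5
n 4630 rect [ 485.  -342.8] [56.1 61.3] 85.4 circ [ 479.6 -342.6] zmed [ 0.483  -0.3429  0.0339]
n 4353 rect [ 562.2 -360. ] [44.5 44.4] 78.1 circ [ 562.2 -359.5] zmed [ 0.5623 -0.3597  0.0716]
```

View pics/w13.png

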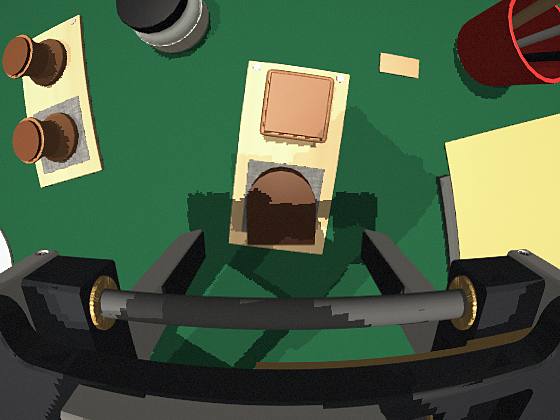

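Request:
play_rows([
  {"x": -0.0005, "y": 0.0015, "z": -0.035, "rx": 0, "ry": 0, "rz": 0, "hand": 0.094},
  {"x": 0, "y": 0, "z": -0.035, "rx": 0, "ry": 0, "rz": 0, "hand": 0.094},
  {"x": 0, "y": 0, "z": -0.015, "rx": 0, "ry": 0, "rz": 0, "hand": 0.094},
  {"x": 0, "y": 0, "z": -0.005, "rx": 0, "ry": 0, "rz": 0, "hand": 0.094},
  {"x": 0, "y": 0, "z": 0, "rx": 0, "ry": 0, "rz": 0, "hand": 0.094},
  {"x": 0, "y": 0, "z": 0, "rx": 0, "ry": 0, "rz": 0, "hand": 0.094},
])

```text
time: 23.15
tool_pos: [0.479, -0.3427, 0.0156]
ee_rot: [-1.568, -0.002, -1.651]
wrist_force: [-0.1, 0.2, -1.1]
width: 0.0939
```

```bash
python3 w.py w14; python3 - <<'E'
from meas import *
s=np.load("pics/w14.npz"); top(s,.034,(.483,-.341))
E
```

```text
23.2 [ 0.4789 -0.3427  0.0155] [-89.87  -0.1  -94.6 ] [ 0.82 -0.75 -0.74] 0.0941
n 9851 rect [ 485.7 -343. ] [56.  61.5] 85.4 circ [ 479.9 -341.9] zmed [ 0.4848 -0.3431  0.0338]
```

Request:
play_rows([
  {"x": 0, "y": 0, "z": -0.003, "rx": 0, "ry": 0, "rz": 0, "hand": 0.07},
  {"x": 0, "y": 0, "z": 0, "rx": 0, "ry": 0, "rz": 0, "hand": 0.06},
  {"x": 0, "y": 0, "z": 0, "rx": 0, "ry": 0, "rz": 0, "hand": 0.04},
  {"x": 0, "y": 0, "z": 0, "rx": 0, "ry": 0, "rz": 0, "hand": 0.04},
  {"x": 0, "y": 0, "z": 0, "rx": 0, "ry": 0, "rz": 0, "hand": 0.04},
  {"x": 0, "y": 0, "z": 0, "rx": 0, "ry": 0, "rz": 0, "hand": 0.04},
  {"x": 0, "y": 0, "z": 0, "rx": 0, "ry": 0, "rz": 0, "hand": 0.04},
  {"x": 0, "y": 0, "z": 0, "rx": 0, "ry": 0, "rz": 0, "hand": 0.04},
])

```text
time: 24.2
tool_pos: [0.4781, -0.342, 0.0109]
ee_rot: [-1.571, -0.0, -1.651]
wrist_force: [0.1, -0.7, 0.7]
width: 0.056
```

```bash
python3 w.py w15; python3 - <<'E'
from meas import *
s=np.load("pics/w15.npz"); top(s,.034,(.483,-.341))
E
```

```text
24.25 [ 0.4781 -0.342   0.0109] [-9.000e+01 -1.000e-02 -9.459e+01] [ 0.47 -0.23 -0.76] 0.0556
n 10611 rect [ 478.9 -341.7] [69.1 69.2] 39.3 circ [ 486.  -341.8] zmed [ 0.4858 -0.3425  0.0338]
```

View pics/w15.png

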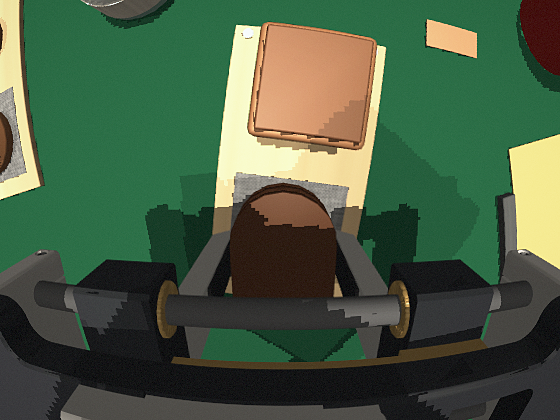

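```bash
cat > inhand.py <<'E'
import sys
from h import *
# back tip of heel along tool camera-dir: args name tx ty yawdeg ztop
n,tx,ty,yaw,zt=sys.argv[1],*map(float,sys.argv[2:6])
s=np.load(f"pics/{n}.npz"); P=cloud(s,True); a=np.radians(yaw+90); e=np.array([np.cos(a),np.sin(a)]); f=np.array([-e[1],e[0]])
g=(abs(P[:,:,2]-zt)<.006)&(np.hypot(P[:,:,0]-tx,P[:,:,1]-ty)<.055)
k,l,st,c=cv2.connectedComponentsWithStats(g.astype(np.uint8)); g=l==1+np.argmax(st[1:,4])
Q=plane(s,np.argwhere(g)[:,::-1],zt,True)[:,:2]-[tx,ty]
u=Q@e*1000; v=Q@f*1000
print('tip',np.percentile(u,99.9).round(1),u.max().round(1),'minu',u.min().round(1)); 
for uu in (5,12,20,26):
    m=abs(u-uu)<1; print(uu,v[m].min().round(1) if m.any() else None,v[m].max().round(1) if m.any() else None)
# circle fit of round boundary
b=[]
for d in np.arange(-12,13,3):
    m=abs(v-d)<.7
    if m.any(): b.append((u[m].max(),d))
b=np.array(b); A=np.c_[2*b,np.ones(len(b))]; x=np.linalg.lstsq(A,(b**2).sum(1),rcond=None)[0]; print('circ c',x[:2].round(1),'r',np.sqrt(x[2]+x[0]**2+x[1]**2).round(1))
E
python3 inhand.py w15 .4781 -.3420 -94.59 .034; python3 inhand.py w14 .4781 -.3420 -94.59 .034
```

```text
tip 37.9 38.4 minu -21.4
5 -28.6 29.3
12 -38.9 39.0
20 -25.3 25.4
26 -23.0 23.2
circ c [10.5  0.5] r 27.8
tip 37.9 38.4 minu -23.2
5 -27.9 27.3
12 -27.6 26.9
20 -26.2 25.0
26 -23.3 22.1
circ c [11.4 -0. ] r 26.8
```

Request:
play_rows([
  {"x": 0, "y": 0, "z": 0.01, "rx": 0, "ry": 0, "rz": 0, "hand": 0.04},
  {"x": 0, "y": 0, "z": 0.025, "rx": 0, "ry": 0, "rz": 0, "hand": 0.04},
  {"x": 0, "y": 0, "z": 0.04, "rx": 0, "ry": 0, "rz": 0, "hand": 0.04},
  {"x": 0, "y": 0, "z": 0.04, "rx": 0, "ry": 0, "rz": 0, "hand": 0.04},
  {"x": -0.001, "y": 0.015, "z": 0.015, "rx": 0, "ry": 0, "rz": 0.01, "hand": 0.04},
  {"x": -0.003, "y": 0.035, "z": 0, "rx": 0, "ry": 0, "rz": 0.015, "hand": 0.04},
  {"x": -0.003, "y": 0.044, "z": 0, "rx": 0, "ry": 0, "rz": 0.02, "hand": 0.04},
  {"x": -0.003, "y": 0.044, "z": 0, "rx": 0, "ry": 0, "rz": 0.02, "hand": 0.04},
])

```text
time: 25.25
tool_pos: [0.467, -0.2014, 0.1397]
ee_rot: [-1.573, 0.002, -1.585]
wrist_force: [-1.0, 1.2, -1.1]
width: 0.0559
```

Request:
play_rows([
  {"x": -0.003, "y": 0.044, "z": 0, "rx": 0, "ry": 0, "rz": 0.02, "hand": 0.04},
  {"x": -0.003, "y": 0.044, "z": 0, "rx": 0, "ry": 0, "rz": 0.02, "hand": 0.04},
  {"x": -0.003, "y": 0.044, "z": 0, "rx": 0, "ry": 0, "rz": 0.02, "hand": 0.04},
  {"x": -0.003, "y": 0.044, "z": 0, "rx": 0, "ry": 0, "rz": 0.02, "hand": 0.04},
  {"x": -0.003, "y": 0.044, "z": 0, "rx": 0, "ry": 0, "rz": 0.02, "hand": 0.04},
  {"x": -0.003, "y": 0.044, "z": 0, "rx": 0, "ry": 0, "rz": 0.02, "hand": 0.04},
  {"x": -0.003, "y": 0.044, "z": 0, "rx": 0, "ry": 0, "rz": 0.02, "hand": 0.04},
  {"x": -0.003, "y": 0.044, "z": 0, "rx": 0, "ry": 0, "rz": 0.02, "hand": 0.04},
])

```text
time: 26.25
tool_pos: [0.4422, 0.1499, 0.1399]
ee_rot: [-1.573, 0.0, -1.424]
wrist_force: [0.9, -0.7, -1.4]
width: 0.0559
```

```bash
python3 st.py
```

```text
26.25 [0.4422 0.1499 0.1399] [-9.012e+01  1.000e-02 -8.161e+01] [ 0.85 -0.65 -1.4 ] 0.0559
```

Request:
play_rows([
  {"x": -0.002, "y": 0.042, "z": 0, "rx": 0, "ry": 0, "rz": 0.02, "hand": 0.04},
  {"x": -0.002, "y": 0.042, "z": 0, "rx": 0, "ry": 0, "rz": 0.02, "hand": 0.04},
  {"x": -0.002, "y": 0.038, "z": 0, "rx": 0, "ry": 0, "rz": 0.02, "hand": 0.04},
  {"x": -0.002, "y": 0.03, "z": 0, "rx": 0, "ry": 0, "rz": 0.01, "hand": 0.04},
  {"x": -0.001, "y": 0.018, "z": 0, "rx": 0, "ry": 0, "rz": 0, "hand": 0.04},
  {"x": 0, "y": 0, "z": -0.01, "rx": 0, "ry": 0, "rz": 0, "hand": 0.04},
  {"x": 0, "y": 0, "z": 0, "rx": 0, "ry": 0, "rz": 0, "hand": 0.04},
  {"x": 0, "y": 0, "z": 0, "rx": 0, "ry": 0, "rz": 0, "hand": 0.04},
])

```text
time: 27.25
tool_pos: [0.4351, 0.317, 0.1306]
ee_rot: [-1.571, -0.001, -1.357]
wrist_force: [-0.2, -0.5, 0.1]
width: 0.0557
```

```bash
python3 w.py w16; python3 - <<'E'
from meas import *
s=np.load("pics/w16.npz"); boards(s); felt(s,(.439,.323)); top(s,.034,(.518,.341))
E
```

```text
27.3 [0.4353 0.3171 0.1309] [-9.000e+01 -2.000e-02 -7.778e+01] [-0.03 -0.18 -0.38] 0.0558
yellow [   0   12   87  251 8040] [435.7 614.9] [332.7 169.5] 4.0
yellow [ 228   67   95  123 4425] [500.2 338.3] [115.2  88. ] 12.7
felt [ 242  159   70   44 1935] [451.8 326.4] [40.6 65.8] 13.5
n 4275 rect [518.  342.2] [60.7 55.8] 12.2 circ [512.9 340.3] zmed [0.515  0.342  0.0338]
```

View pics/w16.png

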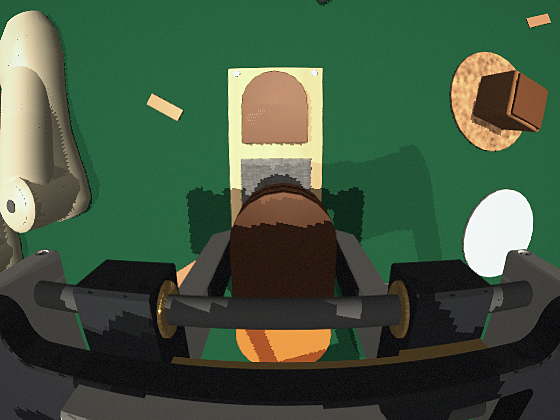

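Request:
play_rows([
  {"x": -0.0015, "y": 0.003, "z": -0.02, "rx": 0, "ry": 0, "rz": 0.005, "hand": 0.04},
  {"x": -0.0015, "y": 0.002, "z": -0.03, "rx": 0, "ry": 0, "rz": 0, "hand": 0.04},
  {"x": 0, "y": 0, "z": -0.03, "rx": 0, "ry": 0, "rz": 0, "hand": 0.04},
  {"x": 0, "y": 0, "z": -0.02, "rx": 0, "ry": 0, "rz": 0, "hand": 0.04},
  {"x": 0, "y": 0, "z": 0, "rx": 0, "ry": 0, "rz": 0, "hand": 0.04},
  {"x": 0, "y": 0, "z": 0, "rx": 0, "ry": 0, "rz": 0, "hand": 0.04},
  {"x": 0, "y": 0, "z": 0, "rx": 0, "ry": 0, "rz": 0, "hand": 0.04},
  {"x": 0, "y": 0, "z": 0, "rx": 0, "ry": 0, "rz": 0, "hand": 0.04},
])

```text
time: 28.3
tool_pos: [0.4327, 0.3234, 0.032]
ee_rot: [-1.569, 0.001, -1.351]
wrist_force: [-0.4, -0.4, -1.5]
width: 0.0555
```

```bash
python3 w.py w17; python3 - <<'E'
from meas import *
s=np.load("pics/w17.npz"); boards(s); felt(s,(.439,.323)); top(s,.034,(.518,.341))
E
python3 inhand.py w17 .4324 .3221 -77.5 .055
```

```text
28.35 [0.4325 0.3233 0.0318] [-8.992e+01  2.000e-02 -7.741e+01] [-0.02  0.14 -0.41] 0.0559
yellow [   0   15   38  234 2233] [461.5 559.5] [210.7  58.5] 7.3
yellow [ 215   39  138  173 6586] [501.9 338.5] [111.7  87.9] 12.3
yellow [246  89  37  25 322] [513.6 353.5] [15.3 22.5] 12.1
felt [ 233  173  103   49 1971] [456.3 328. ] [32.1 66. ] 12.4
n 10147 rect [518.1 342.1] [61.5 55.6] 12.1 circ [513.  340.2] zmed [0.515  0.3422 0.0338]
tip 38.5 38.9 minu -20.9
5 -27.3 30.3
12 -38.1 40.0
20 -24.9 26.9
26 -22.1 24.2
circ c [10.6  1.5] r 28.3
```

View pics/w17.png

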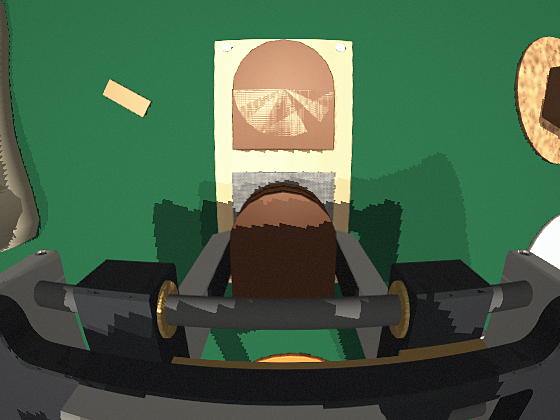

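Request:
play_rows([
  {"x": 0, "y": 0, "z": -0.01, "rx": 0, "ry": 0, "rz": 0, "hand": 0.04},
  {"x": 0, "y": 0, "z": -0.007, "rx": 0, "ry": 0, "rz": 0, "hand": 0.04},
  {"x": 0, "y": 0, "z": 0, "rx": 0, "ry": 0, "rz": 0, "hand": 0.04},
  {"x": 0, "y": 0, "z": 0, "rx": 0, "ry": 0, "rz": 0, "hand": 0.04},
  {"x": 0, "y": 0, "z": 0, "rx": 0, "ry": 0, "rz": 0, "hand": 0.04},
  {"x": 0, "y": 0, "z": 0, "rx": 0, "ry": 0, "rz": 0, "hand": 0.04},
])

```text
time: 29.1
tool_pos: [0.4323, 0.3232, 0.0142]
ee_rot: [-1.57, 0.0, -1.351]
wrist_force: [0.2, -1.0, -0.5]
width: 0.0557
```

```bash
python3 w.py w18; python3 - <<'E'
from meas import *
s=np.load("pics/w18.npz"); felt(s,(.439,.323)); top(s,.034,(.518,.341))
E
python3 inhand.py w18 .4324 .3221 -77.5 .0375
```

```text
29.15 [0.4322 0.3232 0.0142] [-89.97   0.   -77.41] [ 0.48  0.23 -0.98] 0.0557
felt [ 228  176  112   55 2267] [455.9 327.8] [33.2 65.9] 12.6
n 12445 rect [518.  342.2] [61.4 55.7] 12.1 circ [513.  340.2] zmed [0.5148 0.3423 0.0338]
tip 38.1 38.6 minu -21.2
5 -27.8 30.0
12 -38.1 39.8
20 -25.0 26.2
26 -22.1 24.0
circ c [12.5  1.1] r 26.1
```

Request:
play_rows([
  {"x": 0.0005, "y": -0.0003, "z": -0.002, "rx": 0, "ry": 0, "rz": 0, "hand": 0.04},
  {"x": 0, "y": 0, "z": -0.001, "rx": 0, "ry": 0, "rz": 0, "hand": 0.04},
  {"x": 0, "y": 0, "z": 0, "rx": 0, "ry": 0, "rz": 0, "hand": 0.04},
  {"x": 0, "y": 0, "z": 0, "rx": 0, "ry": 0, "rz": 0, "hand": 0.04},
])

```text
time: 29.65
tool_pos: [0.4326, 0.3228, 0.0109]
ee_rot: [-1.571, -0.0, -1.351]
wrist_force: [0.9, 0.7, -1.2]
width: 0.0562
```

```bash
python3 w.py w19; python3 - <<'E'
from meas import *
s=np.load("pics/w19.npz"); felt(s,(.439,.323)); top(s,.034,(.518,.341))
E
python3 inhand.py w19 .4324 .3221 -77.5 .034
```

```text
29.7 [0.4326 0.3228 0.0109] [-9.000e+01 -1.000e-02 -7.741e+01] [ 0.4   0.36 -0.25] 0.0556
felt [ 226  178  114   55 2320] [455.8 327.8] [32.8 65.9] 12.7
n 12959 rect [518.2 342.3] [61.4 55.8] 12.7 circ [513.  340.2] zmed [0.5148 0.3422 0.0338]
tip 38.3 38.8 minu -21.1
5 -28.4 29.6
12 -38.6 39.4
20 -25.5 26.3
26 -22.7 23.5
circ c [9.  0.5] r 29.7
```

Request:
play_rows([
  {"x": 0, "y": 0, "z": -0.0004, "rx": 0, "ry": 0, "rz": 0, "hand": 0.04},
  {"x": 0, "y": 0, "z": 0, "rx": 0, "ry": 0, "rz": 0, "hand": 0.094},
  {"x": 0, "y": 0, "z": 0, "rx": 0, "ry": 0, "rz": 0, "hand": 0.094},
  {"x": 0, "y": 0, "z": 0, "rx": 0, "ry": 0, "rz": 0, "hand": 0.094},
  {"x": 0, "y": 0, "z": 0, "rx": 0, "ry": 0, "rz": 0, "hand": 0.094},
  {"x": 0, "y": 0, "z": 0, "rx": 0, "ry": 0, "rz": 0, "hand": 0.094},
])

```text
time: 30.45
tool_pos: [0.4325, 0.3228, 0.0105]
ee_rot: [-1.571, -0.0, -1.351]
wrist_force: [-0.6, -0.2, -0.1]
width: 0.0939
```

Request:
play_rows([
  {"x": 0, "y": 0, "z": 0.02, "rx": 0, "ry": 0, "rz": 0, "hand": 0.094},
  {"x": 0, "y": 0, "z": 0.04, "rx": 0, "ry": 0, "rz": 0, "hand": 0.094},
  {"x": 0, "y": 0, "z": 0.04, "rx": 0, "ry": 0, "rz": 0, "hand": 0.094},
  {"x": -0.02, "y": 0, "z": 0.04, "rx": 0, "ry": 0, "rz": 0, "hand": 0.094},
  {"x": -0.02, "y": 0, "z": 0, "rx": 0, "ry": 0, "rz": 0, "hand": 0.094},
  {"x": 0, "y": 0, "z": 0, "rx": 0, "ry": 0, "rz": 0, "hand": 0.094},
  {"x": 0, "y": 0, "z": 0, "rx": 0, "ry": 0, "rz": 0, "hand": 0.094},
])

```text
time: 31.32
tool_pos: [0.3919, 0.3222, 0.1485]
ee_rot: [-1.574, -0.001, -1.351]
wrist_force: [0.3, 0.8, 0.4]
width: 0.0939
```

```bash
python3 w.py w20; python3 - <<'E'
from meas import *
s=np.load("pics/w20.npz"); boards(s);felt(s,(.439,.323)); top(s,.034,(.440,.324)); top(s,.034,(.518,.341)); top(s,.071,(.588,.12))
im=s["color"][90:290,150:400,::-1]; cv2.imwrite("pics/w20c.png",cv2.resize(im,None,fx=3,fy=3,interpolation=cv2.INTER_NEAREST))
E
```

```text
31.375 [0.3921 0.3222 0.1486] [-9.016e+01 -8.000e-02 -7.741e+01] [-0.21 -0.1   0.19] 0.0938
yellow [   0    0  104  184 7444] [467.2 635.4] [244.7 170.4] 17.3
yellow [ 246   31   90  162 5000] [476.4 333. ] [163.3  88.3] 12.5
yellow [  0 166  27  70 613] [302.4 671.9] [ 56.4 105. ] 85.4
felt [258 116  68  66 822] [439.7 323.6] [64.9 66.1] 12.8
n 3748 rect [438.7 324. ] [61.1 56. ] 12.7 circ [434.1 323. ] zmed [0.4361 0.324  0.0338]
n 3691 rect [517.6 342.3] [61.2 55.4] 12.6 circ [513.  339.9] zmed [0.5143 0.3421 0.0337]
n 1398 rect [584.5 125. ] [47.9 45.5] 87.8 circ [585.3 124.2] zmed [0.5847 0.1252 0.0708]
```

View pics/w20c.png

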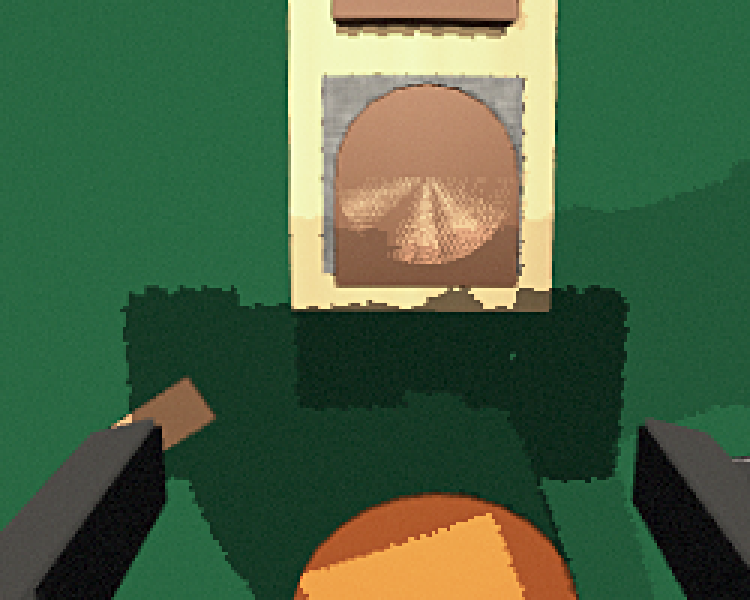

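Request:
play_rows([
  {"x": -0.02, "y": -0.007, "z": -0.015, "rx": 0, "ry": 0, "rz": 0, "hand": 0.094},
  {"x": -0.02, "y": -0.007, "z": -0.015, "rx": 0, "ry": 0, "rz": 0, "hand": 0.094},
  {"x": -0.02, "y": -0.008, "z": -0.015, "rx": 0, "ry": 0, "rz": 0, "hand": 0.094},
  {"x": 0, "y": 0, "z": 0, "rx": 0, "ry": 0, "rz": 0, "hand": 0.094},
  {"x": 0, "y": 0, "z": 0, "rx": 0, "ry": 0, "rz": 0, "hand": 0.094},
])

```text
time: 32.0
tool_pos: [0.3335, 0.3011, 0.1056]
ee_rot: [-1.57, -0.0, -1.351]
wrist_force: [0.8, 0.9, 1.0]
width: 0.0941
```

```bash
python3 w.py w21; python3 - <<'E'
from meas import *
s=np.load("pics/w21.npz"); boards(s);felt(s,(.439,.323)); top(s,.034,(.440,.324)); top(s,.034,(.518,.341))
im=s["color"][0:200,150:400,::-1]; cv2.imwrite("pics/w21c.png",cv2.resize(im,None,fx=3,fy=3,interpolation=cv2.INTER_NEAREST))
E
```

```text
32.05 [0.3338 0.3012 0.1061] [-8.992e+01  2.000e-02 -7.743e+01] [ 0.75  0.5  -0.69] 0.0942
yellow [   0    0   75  126 3883] [441.5 601.7] [177.8 117.3] 19.0
yellow [ 231    0  104  135 5525] [454.6 328.2] [122.1  88.2] 12.6
felt [245  45  19  31 255] [452.7 352.9] [27.  15.3] 11.0
felt [305  45  18  24 199] [467.  303.5] [20.8 14.6] 14.4
felt [245  77   5  43 128] [419. 351.] [36.5  3.4] 12.5
n 5060 rect [439.1 323.9] [61.1 55.8] 12.6 circ [434.2 322.9] zmed [0.4355 0.3239 0.0338]
n 1309 rect [493.9 336.9] [17.  55.6] 12.7 circ [496.1 337.5] zmed [0.4943 0.3367 0.0336]
```

View pics/w21c.png

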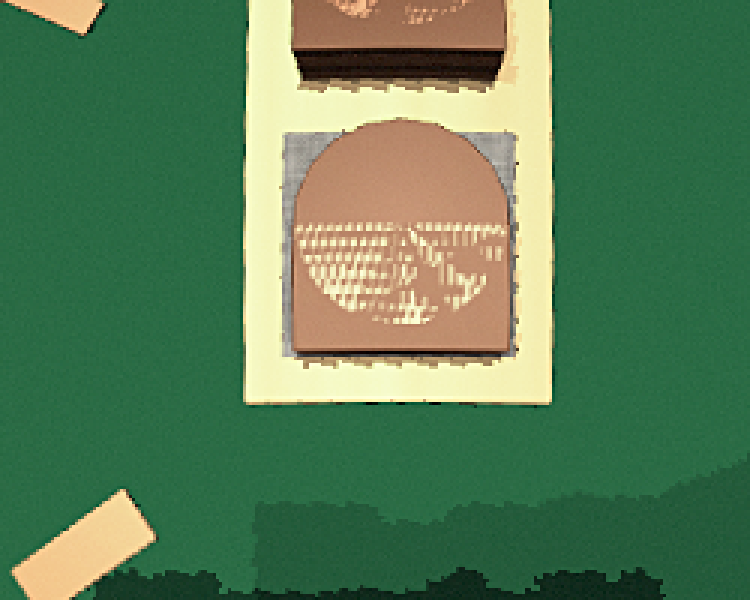

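```bash
python3 - <<'E'
from meas import *
a=np.radians(12.55); e=np.array([np.cos(a),np.sin(a)])
s=np.load("pics/w21.npz"); print(s["T"][:3,3].round(4))
U=lambda uv,z:(plane(s,uv,z,True)[:,:2]*1000)@e
c=s["color"].astype(int)
for col in (247,248,265,280,300):
    print(col,[(r,c[r,col].tolist()) for r in range(113,127)])
for z,name in ((.006,'felt/board'),(.034,'top')):
    for col in (247,280,300): print(name,col,[(r,U([[col,r]],z)[0].round(1)) for r in (115,117,119,121,123,134)])
print('board centre u exp', np.array([439.7,324.])@e)
E
```

```text
[0.401  0.3163 0.2848]
247 [(113, [144, 113, 95]), (114, [155, 128, 113]), (115, [151, 124, 107]), (116, [149, 121, 103]), (117, [173, 166, 155]), (118, [179, 179, 176]), (119, [252, 239, 173]), (120, [251, 254, 194]), (121, [247, 250, 197]), (122, [246, 248, 194]), (123, [245, 247, 193]), (124, [245, 247, 193]), (125, [245, 247, 193]), (126, [246, 247, 193])]
248 [(113, [186, 134, 101]), (114, [183, 130, 97]), (115, [184, 130, 96]), (116, [152, 98, 70]), (117, [137, 127, 119]), (118, [175, 177, 174]), (119, [190, 158, 117]), (120, [250, 255, 191]), (121, [247, 251, 198]), (122, [246, 248, 196]), (123, [246, 248, 195]), (124, [245, 247, 194]), (125, [245, 247, 194]), (126, [246, 248, 195])]
265 [(113, [190, 142, 109]), (114, [193, 144, 111]), (115, [203, 153, 119]), (116, [141, 95, 68]), (117, [29, 13, 8]), (118, [37, 39, 43]), (119, [173, 140, 96]), (120, [190, 167, 113]), (121, [255, 255, 214]), (122, [247, 252, 197]), (123, [246, 250, 199]), (124, [246, 250, 198]), (125, [246, 249, 198]), (126, [246, 249, 197])]
280 [(113, [192, 141, 109]), (114, [194, 144, 112]), (115, [203, 151,
[... 938 characters left out ...]
t/board 300 [(115, np.float64(470.3)), (117, np.float64(468.6)), (119, np.float64(466.8)), (121, np.float64(465.1)), (123, np.float64(463.4)), (134, np.float64(454.0))]
top 247 [(115, np.float64(469.4)), (117, np.float64(467.9)), (119, np.float64(466.3)), (121, np.float64(464.8)), (123, np.float64(463.2)), (134, np.float64(454.7))]
top 280 [(115, np.float64(469.2)), (117, np.float64(467.6)), (119, np.float64(466.1)), (121, np.float64(464.5)), (123, np.float64(463.0)), (134, np.float64(454.5))]
top 300 [(115, np.float64(469.3)), (117, np.float64(467.7)), (119, np.float64(466.2)), (121, np.float64(464.6)), (123, np.float64(463.1)), (134, np.float64(454.6))]
board centre u exp 499.5965900740317
```

Request:
play_rows([
  {"x": 0.03, "y": 0.007, "z": 0, "rx": 0, "ry": 0, "rz": 0, "hand": 0.094},
  {"x": 0.035, "y": 0.007, "z": 0, "rx": 0, "ry": 0, "rz": 0, "hand": 0.094},
  {"x": 0.034, "y": 0.0075, "z": 0, "rx": 0, "ry": 0, "rz": 0, "hand": 0.094},
  {"x": 0, "y": 0, "z": -0.035, "rx": 0, "ry": 0, "rz": 0, "hand": 0.094},
  {"x": 0, "y": 0, "z": -0.035, "rx": 0, "ry": 0, "rz": 0, "hand": 0.094},
  {"x": 0, "y": 0, "z": -0.02, "rx": 0, "ry": 0, "rz": 0, "hand": 0.094},
  {"x": 0, "y": 0, "z": 0, "rx": 0, "ry": 0, "rz": 0, "hand": 0.094},
  {"x": 0, "y": 0, "z": 0, "rx": 0, "ry": 0, "rz": 0, "hand": 0.094},
])

```text
time: 33.05
tool_pos: [0.4329, 0.3229, 0.0168]
ee_rot: [-1.568, 0.001, -1.351]
wrist_force: [-0.9, 0.0, 0.5]
width: 0.0938
```

Request:
play_rows([
  {"x": 0, "y": 0, "z": 0, "rx": 0, "ry": 0, "rz": 0, "hand": 0.094},
  {"x": 0, "y": 0, "z": 0, "rx": 0, "ry": 0, "rz": 0, "hand": 0.094},
])

```text
time: 33.3
tool_pos: [0.4323, 0.3227, 0.0167]
ee_rot: [-1.569, 0.001, -1.351]
wrist_force: [0.1, 0.6, 0.9]
width: 0.0942
```

```bash
python3 w.py w22;  python3 - <<'E'
from meas import *
s=np.load("pics/w22.npz"); felt(s,(.439,.323)); top(s,.034,(.440,.324)); top(s,.034,(.518,.341))
E
```

```text
33.35 [0.432  0.3226 0.0164] [-8.991e+01  2.000e-02 -7.740e+01] [-0.08 -0.62 -0.28] 0.094
felt [ 228  176  111   67 2155] [451.4 326.9] [41.6 66.1] 12.7
n 9894 rect [439.9 324.3] [62.1 56. ] 12.6 circ [434.8 322.7] zmed [0.439  0.3246 0.0339]
n 12066 rect [518.1 342.1] [61.5 55.8] 12.2 circ [512.9 340.4] zmed [0.5149 0.3422 0.0338]
```

Request:
play_rows([
  {"x": 0, "y": 0, "z": -0.005, "rx": 0, "ry": 0, "rz": 0, "hand": 0.07},
  {"x": 0, "y": 0, "z": 0, "rx": 0, "ry": 0, "rz": 0, "hand": 0.06},
  {"x": 0, "y": 0, "z": 0, "rx": 0, "ry": 0, "rz": 0, "hand": 0.04},
  {"x": 0, "y": 0, "z": 0, "rx": 0, "ry": 0, "rz": 0, "hand": 0.04},
  {"x": 0, "y": 0, "z": 0, "rx": 0, "ry": 0, "rz": 0, "hand": 0.04},
  {"x": 0, "y": 0, "z": 0, "rx": 0, "ry": 0, "rz": 0, "hand": 0.04},
  {"x": 0, "y": 0, "z": 0, "rx": 0, "ry": 0, "rz": 0, "hand": 0.04},
  {"x": 0, "y": 0, "z": 0, "rx": 0, "ry": 0, "rz": 0, "hand": 0.04},
])

```text
time: 34.35
tool_pos: [0.4316, 0.3223, 0.0105]
ee_rot: [-1.571, -0.0, -1.351]
wrist_force: [0.1, -0.3, 1.1]
width: 0.0555
```

```bash
python3 w.py w23; python3 inhand.py w23 .4324 .3221 -77.5 .034
```

```text
34.4 [0.4316 0.3223 0.0105] [-90.     0.   -77.41] [0.32 0.14 0.14] 0.0557
tip 38.3 38.8 minu -21.9
5 -28.5 29.3
12 -38.7 38.5
20 -25.6 26.0
26 -22.8 23.2
circ c [12.7  0.9] r 26.2
```

Request:
play_rows([
  {"x": 0, "y": 0, "z": 0.001, "rx": 0, "ry": 0, "rz": 0, "hand": 0.04},
  {"x": 0, "y": 0, "z": 0, "rx": 0, "ry": 0, "rz": 0, "hand": 0.04},
  {"x": 0.0012, "y": 0.0003, "z": 0, "rx": 0, "ry": 0, "rz": 0, "hand": 0.04},
  {"x": 0, "y": 0, "z": 0, "rx": 0, "ry": 0, "rz": 0, "hand": 0.04},
  {"x": 0, "y": 0, "z": 0, "rx": 0, "ry": 0, "rz": 0, "hand": 0.04},
  {"x": 0, "y": 0, "z": -0.001, "rx": 0, "ry": 0, "rz": 0, "hand": 0.04},
  {"x": 0, "y": 0, "z": 0, "rx": 0, "ry": 0, "rz": 0, "hand": 0.04},
  {"x": 0, "y": 0, "z": 0, "rx": 0, "ry": 0, "rz": 0, "hand": 0.04},
])

```text
time: 35.4
tool_pos: [0.4328, 0.3226, 0.0105]
ee_rot: [-1.571, -0.0, -1.351]
wrist_force: [0.1, -0.1, -0.9]
width: 0.0562
```

```bash
python3 w.py w24; python3 inhand.py w24 .4324 .3221 -77.5 .034
```

```text
35.45 [0.4328 0.3226 0.0105] [-89.99  -0.   -77.41] [ 0.12  0.47 -0.08] 0.0559
tip 39.5 40.0 minu -20.7
5 -28.6 29.4
12 -38.8 39.7
20 -26.2 26.6
26 -23.3 23.8
circ c [9.9 0.2] r 29.9
```

Moved exactly 1.2 mm. Release, rise, and look again from the same vantage point.

Request:
play_rows([
  {"x": 0, "y": 0, "z": 0, "rx": 0, "ry": 0, "rz": 0, "hand": 0.094},
  {"x": 0, "y": 0, "z": 0, "rx": 0, "ry": 0, "rz": 0, "hand": 0.094},
  {"x": 0, "y": 0, "z": 0, "rx": 0, "ry": 0, "rz": 0, "hand": 0.094},
  {"x": 0, "y": 0, "z": 0, "rx": 0, "ry": 0, "rz": 0, "hand": 0.094},
  {"x": 0, "y": 0, "z": 0, "rx": 0, "ry": 0, "rz": 0, "hand": 0.094},
  {"x": 0, "y": 0, "z": 0.02, "rx": 0, "ry": 0, "rz": 0, "hand": 0.094},
  {"x": 0, "y": 0, "z": 0.04, "rx": 0, "ry": 0, "rz": 0, "hand": 0.094},
  {"x": 0, "y": 0, "z": 0.035, "rx": 0, "ry": 0, "rz": 0, "hand": 0.094},
])

```text
time: 36.45
tool_pos: [0.4327, 0.3226, 0.1066]
ee_rot: [-1.571, -0.0, -1.351]
wrist_force: [0.5, -0.0, -0.1]
width: 0.0944
```

Request:
play_rows([
  {"x": -0.03, "y": -0.007, "z": 0, "rx": 0, "ry": 0, "rz": 0, "hand": 0.094},
  {"x": -0.035, "y": -0.007, "z": 0, "rx": 0, "ry": 0, "rz": 0, "hand": 0.094},
  {"x": -0.035, "y": -0.008, "z": 0, "rx": 0, "ry": 0, "rz": 0, "hand": 0.094},
  {"x": 0, "y": 0, "z": 0, "rx": 0, "ry": 0, "rz": 0, "hand": 0.094},
  {"x": 0, "y": 0, "z": 0, "rx": 0, "ry": 0, "rz": 0, "hand": 0.094},
])

```text
time: 37.08
tool_pos: [0.3334, 0.3008, 0.1059]
ee_rot: [-1.569, 0.0, -1.351]
wrist_force: [0.7, -0.1, -0.8]
width: 0.0942
```

```bash
python3 w.py w25; python3 - <<'E'
from meas import *
s=np.load("pics/w25.npz"); boards(s);felt(s,(.439,.323)); top(s,.034,(.440,.324))
im=s["color"][0:180,180:380,::-1]; cv2.imwrite("pics/w25c.png",cv2.resize(im,None,fx=3.3,fy=3.3,interpolation=cv2.INTER_NEAREST))
a=np.radians(12.55); e=np.array([np.cos(a),np.sin(a)])
U=lambda uv,z:(plane(s,uv,z,True)[:,:2]*1000)@e
c=s["color"].astype(int)
for col in (247,265,280,300):
    print(col,[(r,c[r,col].tolist()) for r in range(109,124)])
print([(r,U([[280,r]],.006)[0].round(1),U([[280,r]],.034)[0].round(1)) for r in range(110,122)])
E
```

```text
37.125 [0.3337 0.3009 0.1058] [-8.994e+01  1.000e-02 -7.742e+01] [ 0.79  0.66 -0.71] 0.0936
yellow [   0    0   75  126 3894] [441.8 602.1] [177.4 117.7] 19.0
yellow [ 231    0  104  135 5450] [454.6 328.2] [122.2  88.3] 12.6
yellow [275  73  44  33 673] [435.6 311.4] [27.9 36.6] 13.5
felt [245  45  36  75 446] [435.7 341.3] [65.6 29.8] 12.7
felt [308  45  15  24 151] [467.4 302.5] [20.7 12. ] 12.2
n 5015 rect [440.5 323.9] [61.4 56.1] 11.8 circ [435.1 322.9] zmed [0.4367 0.324  0.0337]
247 [(109, [147, 132, 119]), (110, [156, 132, 117]), (111, [158, 132, 119]), (112, [150, 126, 114]), (113, [141, 115, 102]), (114, [139, 114, 101]), (115, [168, 156, 146]), (116, [191, 189, 178]), (117, [185, 180, 171]), (118, [161, 154, 146]), (119, [247, 231, 163]), (120, [250, 251, 195]), (121, [246, 249, 194]), (122, [246, 248, 195]), (123, [246, 248, 194])]
265 [(109, [191, 142, 109]), (110, [193, 144, 112]), (111, [191, 144, 110]), (112, [192, 142, 110]), (113, [201, 151, 116]), (114, [166, 119, 89]), (115, [65, 40, 28]), (116, [34, 31, 27]), (117, [79, 81, 82]), (118, [104, 97, 85]), (119, [183
[... 654 characters left out ...]
17, [79, 79, 78]), (118, [59, 61, 67]), (119, [255, 255, 183]), (120, [253, 254, 197]), (121, [245, 245, 188]), (122, [245, 245, 189]), (123, [245, 245, 189])]
[(110, np.float64(474.4), np.float64(473.0)), (111, np.float64(473.6), np.float64(472.2)), (112, np.float64(472.7), np.float64(471.4)), (113, np.float64(471.8), np.float64(470.6)), (114, np.float64(471.0), np.float64(469.9)), (115, np.float64(470.1), np.float64(469.1)), (116, np.float64(469.3), np.float64(468.3)), (117, np.float64(468.4), np.float64(467.5)), (118, np.float64(467.5), np.float64(466.8)), (119, np.float64(466.7), np.float64(466.0)), (120, np.float64(465.8), np.float64(465.2)), (121, np.float64(465.0), np.float64(464.5))]
```

View pics/w25c.png

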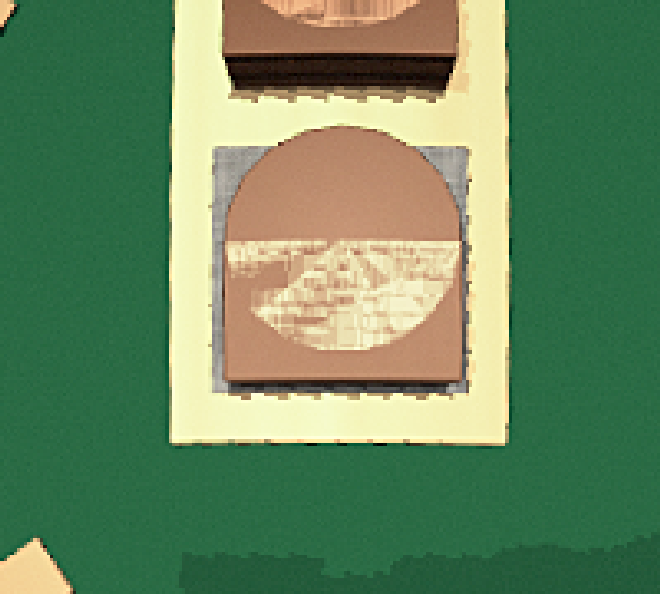

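Request:
play_rows([
  {"x": 0.02, "y": -0.012, "z": 0.03, "rx": 0, "ry": 0, "rz": -0.035, "hand": 0.094},
  {"x": 0.034, "y": -0.024, "z": 0.015, "rx": 0, "ry": 0, "rz": -0.035, "hand": 0.094},
  {"x": 0.034, "y": -0.025, "z": 0, "rx": 0, "ry": 0, "rz": -0.035, "hand": 0.094},
  {"x": 0.034, "y": -0.025, "z": 0, "rx": 0, "ry": 0, "rz": -0.035, "hand": 0.094},
  {"x": 0.034, "y": -0.025, "z": 0, "rx": 0, "ry": 0, "rz": -0.035, "hand": 0.094},
  {"x": 0.034, "y": -0.025, "z": 0, "rx": 0, "ry": 0, "rz": -0.035, "hand": 0.094},
  {"x": 0.034, "y": -0.025, "z": 0, "rx": 0, "ry": 0, "rz": -0.035, "hand": 0.094},
  {"x": 0.03, "y": -0.02, "z": 0, "rx": 0, "ry": 0, "rz": -0.035, "hand": 0.094},
])

```text
time: 38.12
tool_pos: [0.589, 0.1179, 0.1499]
ee_rot: [-1.571, -0.0, -1.634]
wrist_force: [-0.2, -0.3, -0.0]
width: 0.0944
```

Request:
play_rows([
  {"x": 0, "y": 0, "z": 0, "rx": 0, "ry": 0, "rz": 0, "hand": 0.094},
  {"x": 0, "y": 0, "z": 0, "rx": 0, "ry": 0, "rz": 0, "hand": 0.094},
  {"x": 0, "y": 0, "z": 0, "rx": 0, "ry": 0, "rz": 0, "hand": 0.094},
])

```text
time: 38.5
tool_pos: [0.5862, 0.1203, 0.1506]
ee_rot: [-1.571, 0.0, -1.63]
wrist_force: [0.2, -0.2, -0.6]
width: 0.094
```

```bash
python3 w.py w26; python3 - <<'E'
from meas import *
s=np.load("pics/w26.npz"); top(s,.071,(.588,.12))
E
```

```text
38.55 [0.5862 0.1203 0.1507] [-90.     0.   -93.38] [ 0.66 -0.09  0.14] 0.0939
n 2763 rect [588.9 120.3] [44.7 44.2] 86.7 circ [588.5 120.3] zmed [0.5891 0.1202 0.0707]
```

View pics/w26.png

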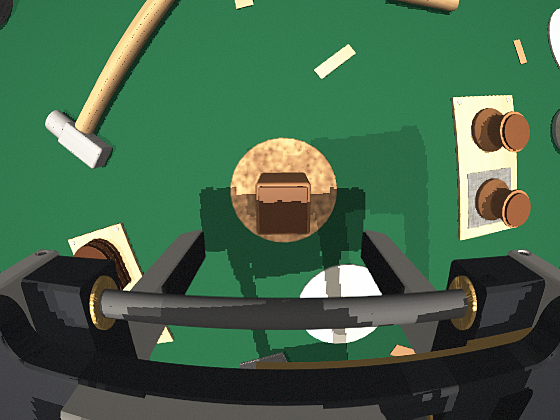

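Request:
play_rows([
  {"x": 0.002, "y": 0, "z": -0.03, "rx": 0, "ry": 0, "rz": 0, "hand": 0.094},
  {"x": 0, "y": 0, "z": -0.04, "rx": 0, "ry": 0, "rz": 0, "hand": 0.094},
  {"x": 0, "y": 0, "z": -0.04, "rx": 0, "ry": 0, "rz": 0, "hand": 0.094},
  {"x": 0, "y": 0, "z": -0.014, "rx": 0, "ry": 0, "rz": 0, "hand": 0.094},
  {"x": 0, "y": 0, "z": 0, "rx": 0, "ry": 0, "rz": 0, "hand": 0.094},
  {"x": 0, "y": 0, "z": 0, "rx": 0, "ry": 0, "rz": 0, "hand": 0.06},
  {"x": 0, "y": 0, "z": 0, "rx": 0, "ry": 0, "rz": 0, "hand": 0.03},
  {"x": 0, "y": 0, "z": 0, "rx": 0, "ry": 0, "rz": 0, "hand": 0.03},
])

```text
time: 39.55
tool_pos: [0.5896, 0.1197, 0.0278]
ee_rot: [-1.569, 0.0, -1.631]
wrist_force: [-0.3, -1.2, 0.4]
width: 0.0674
```

Request:
play_rows([
  {"x": 0, "y": 0, "z": 0, "rx": 0, "ry": 0, "rz": 0, "hand": 0.03},
  {"x": 0, "y": 0, "z": 0, "rx": 0, "ry": 0, "rz": 0, "hand": 0.03},
  {"x": 0, "y": 0, "z": 0, "rx": 0, "ry": 0, "rz": 0, "hand": 0.03},
  {"x": 0, "y": 0, "z": 0, "rx": 0, "ry": 0, "rz": 0, "hand": 0.03},
  {"x": 0, "y": 0, "z": 0, "rx": 0, "ry": 0, "rz": 0, "hand": 0.03},
])

```text
time: 40.17
tool_pos: [0.5888, 0.1196, 0.0266]
ee_rot: [-1.571, -0.0, -1.631]
wrist_force: [-0.3, -1.0, 1.1]
width: 0.0462
```

```bash
python3 st.py
```

```text
40.175 [0.5888 0.1196 0.0266] [-90.    -0.   -93.45] [-0.29 -0.96  1.15] 0.0462
```

Request:
play_rows([
  {"x": 0, "y": 0, "z": 0.015, "rx": 0, "ry": 0, "rz": 0, "hand": 0.03},
  {"x": 0, "y": 0, "z": 0.04, "rx": 0, "ry": 0, "rz": 0, "hand": 0.03},
  {"x": 0, "y": 0, "z": 0.04, "rx": 0, "ry": 0, "rz": 0, "hand": 0.03},
  {"x": -0.003, "y": -0.015, "z": 0.035, "rx": 0, "ry": 0, "rz": 0, "hand": 0.03},
  {"x": -0.008, "y": -0.035, "z": 0.005, "rx": 0, "ry": 0, "rz": -0.01, "hand": 0.03},
  {"x": -0.01, "y": -0.044, "z": 0, "rx": 0, "ry": 0, "rz": -0.015, "hand": 0.03},
  {"x": -0.01, "y": -0.044, "z": 0, "rx": 0, "ry": 0, "rz": -0.015, "hand": 0.03},
  {"x": -0.01, "y": -0.044, "z": 0, "rx": 0, "ry": 0, "rz": -0.015, "hand": 0.03},
])

```text
time: 41.18
tool_pos: [0.5474, -0.0637, 0.1625]
ee_rot: [-1.57, -0.0, -1.686]
wrist_force: [-0.7, -0.0, -0.7]
width: 0.0459
```

Request:
play_rows([
  {"x": -0.01, "y": -0.044, "z": 0, "rx": 0, "ry": 0, "rz": -0.015, "hand": 0.03},
  {"x": -0.01, "y": -0.044, "z": 0, "rx": 0, "ry": 0, "rz": -0.015, "hand": 0.03},
  {"x": -0.01, "y": -0.044, "z": 0, "rx": 0, "ry": 0, "rz": -0.015, "hand": 0.03},
  {"x": -0.01, "y": -0.044, "z": 0, "rx": 0, "ry": 0, "rz": -0.015, "hand": 0.03},
  {"x": -0.01, "y": -0.044, "z": 0, "rx": 0, "ry": 0, "rz": -0.015, "hand": 0.03},
  {"x": -0.01, "y": -0.035, "z": 0, "rx": 0, "ry": 0, "rz": -0.015, "hand": 0.03},
  {"x": -0.004, "y": -0.018, "z": 0, "rx": 0, "ry": 0, "rz": -0.005, "hand": 0.03},
  {"x": 0, "y": 0, "z": 0, "rx": 0, "ry": 0, "rz": 0, "hand": 0.03},
])

```text
time: 42.18
tool_pos: [0.4836, -0.3359, 0.1617]
ee_rot: [-1.571, 0.0, -1.782]
wrist_force: [-0.2, 1.1, -0.7]
width: 0.0458
```

Request:
play_rows([
  {"x": 0, "y": 0, "z": 0, "rx": 0, "ry": 0, "rz": 0, "hand": 0.03},
  {"x": 0, "y": 0, "z": 0, "rx": 0, "ry": 0, "rz": 0, "hand": 0.03},
])

```text
time: 42.42
tool_pos: [0.4843, -0.3341, 0.1617]
ee_rot: [-1.571, 0.0, -1.779]
wrist_force: [-0.3, 0.2, -0.7]
width: 0.0459
```

```bash
python3 w.py w27; python3 - <<'E'
from meas import *
s=np.load("pics/w27.npz"); boards(s); felt(s,(.484,-.343)); top(s,.072,(.562,-.360))
E
```

```text
42.475 [ 0.4843 -0.3342  0.1617] [-8.9990e+01  1.0000e-02 -1.0194e+02] [-0.34  0.08 -0.7 ] 0.0459
yellow [  50   53   84  155 3541] [ 606.5 -120.6] [164.9  88.5] 5.6
yellow [ 249   77   87  121 4182] [ 539.5 -355.4] [ 88.5 125.1] 77.8
yellow [  424    78   136   209 19421] [ 408.2 -625.4] [287.  198.6] 11.4
felt [ 261  161   64   53 2752] [ 487.9 -345.6] [66.  55.7] 78.2
n 2786 rect [ 562.5 -359.9] [44.2 44.1] 78.5 circ [ 562.4 -359.8] zmed [ 0.5623 -0.36    0.0716]
```

View pics/w27.png

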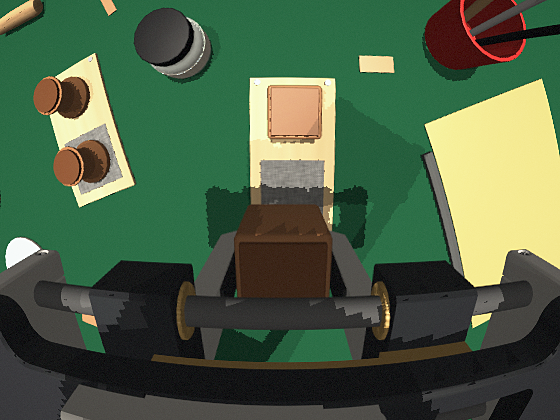

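Request:
play_rows([
  {"x": -0.0005, "y": -0.006, "z": -0.015, "rx": 0, "ry": 0, "rz": 0, "hand": 0.03},
  {"x": -0.0005, "y": -0.004, "z": -0.03, "rx": 0, "ry": 0, "rz": 0, "hand": 0.03},
  {"x": 0, "y": 0, "z": -0.04, "rx": 0, "ry": 0, "rz": 0, "hand": 0.03},
  {"x": 0, "y": 0, "z": -0.025, "rx": 0, "ry": 0, "rz": 0, "hand": 0.03},
  {"x": 0, "y": 0, "z": -0.015, "rx": 0, "ry": 0, "rz": 0, "hand": 0.03},
  {"x": 0, "y": 0, "z": -0.005, "rx": 0, "ry": 0, "rz": 0, "hand": 0.03},
  {"x": 0, "y": 0, "z": 0, "rx": 0, "ry": 0, "rz": 0, "hand": 0.03},
  {"x": 0, "y": 0, "z": 0, "rx": 0, "ry": 0, "rz": 0, "hand": 0.03},
])

```text
time: 43.48
tool_pos: [0.4836, -0.3461, 0.033]
ee_rot: [-1.568, -0.001, -1.781]
wrist_force: [0.2, 0.4, -1.4]
width: 0.0459
```

Request:
play_rows([
  {"x": 0, "y": 0, "z": 0, "rx": 0, "ry": 0, "rz": 0, "hand": 0.03},
])

```text
time: 43.6
tool_pos: [0.4833, -0.3459, 0.0327]
ee_rot: [-1.569, -0.001, -1.781]
wrist_force: [-0.2, -0.1, -0.7]
width: 0.0458
```

```bash
python3 st.py
```

```text
43.6 [ 0.4833 -0.3459  0.0327] [-8.9900e+01 -7.0000e-02 -1.0204e+02] [-0.18 -0.09 -0.68] 0.0458
```

Request:
play_rows([
  {"x": 0.0005, "y": 0.0015, "z": -0.003, "rx": 0, "ry": 0, "rz": 0, "hand": 0.03},
  {"x": 0, "y": 0, "z": -0.001, "rx": 0, "ry": 0, "rz": 0, "hand": 0.03},
  {"x": 0, "y": 0, "z": 0, "rx": 0, "ry": 0, "rz": 0, "hand": 0.03},
  {"x": 0, "y": 0, "z": 0, "rx": 0, "ry": 0, "rz": 0, "hand": 0.03},
  {"x": 0, "y": 0, "z": 0, "rx": 0, "ry": 0, "rz": 0, "hand": 0.03},
])

```text
time: 44.22
tool_pos: [0.4833, -0.3439, 0.0276]
ee_rot: [-1.571, 0.0, -1.781]
wrist_force: [0.2, 0.8, 0.7]
width: 0.0458
```

```bash
python3 st.py
```

```text
44.225 [ 0.4833 -0.3439  0.0276] [ -89.99    0.   -102.04] [0.23 0.85 0.65] 0.0458
```

Request:
play_rows([
  {"x": 0, "y": 0, "z": -0.0005, "rx": 0, "ry": 0, "rz": 0, "hand": 0.03},
  {"x": 0, "y": 0, "z": 0, "rx": 0, "ry": 0, "rz": 0, "hand": 0.094},
  {"x": 0, "y": 0, "z": 0, "rx": 0, "ry": 0, "rz": 0, "hand": 0.094},
  {"x": 0, "y": 0, "z": 0, "rx": 0, "ry": 0, "rz": 0, "hand": 0.094},
  {"x": 0, "y": 0, "z": 0, "rx": 0, "ry": 0, "rz": 0, "hand": 0.094},
  {"x": 0, "y": 0, "z": 0, "rx": 0, "ry": 0, "rz": 0, "hand": 0.094},
  {"x": 0, "y": 0, "z": 0, "rx": 0, "ry": 0, "rz": 0, "hand": 0.094},
])

```text
time: 45.1
tool_pos: [0.4832, -0.3439, 0.027]
ee_rot: [-1.571, -0.0, -1.781]
wrist_force: [0.3, 0.3, 0.2]
width: 0.0942
```

Request:
play_rows([
  {"x": 0, "y": 0, "z": 0.02, "rx": 0, "ry": 0, "rz": 0, "hand": 0.094},
  {"x": 0, "y": 0, "z": 0.04, "rx": 0, "ry": 0, "rz": 0, "hand": 0.094},
  {"x": 0, "y": 0, "z": 0.045, "rx": 0, "ry": 0, "rz": 0, "hand": 0.094},
  {"x": -0.02, "y": 0, "z": 0.045, "rx": 0, "ry": 0, "rz": 0, "hand": 0.094},
  {"x": -0.05, "y": -0.03, "z": 0.02, "rx": 0, "ry": 0, "rz": 0, "hand": 0.094},
  {"x": -0.05, "y": -0.04, "z": 0, "rx": 0, "ry": 0, "rz": 0, "hand": 0.094},
  {"x": -0.05, "y": -0.04, "z": 0, "rx": 0, "ry": 0, "rz": 0, "hand": 0.094},
  {"x": -0.04, "y": -0.03, "z": 0, "rx": 0, "ry": 0, "rz": 0, "hand": 0.094},
])

```text
time: 46.1
tool_pos: [0.2737, -0.4832, 0.1973]
ee_rot: [-1.571, -0.001, -1.782]
wrist_force: [0.3, -1.0, -0.3]
width: 0.0939
```

Request:
play_rows([
  {"x": 0, "y": 0, "z": 0, "rx": 0, "ry": 0, "rz": 0, "hand": 0.094},
  {"x": 0, "y": 0, "z": 0, "rx": 0, "ry": 0, "rz": 0, "hand": 0.094},
])

```text
time: 46.35
tool_pos: [0.2759, -0.4818, 0.197]
ee_rot: [-1.57, 0.001, -1.781]
wrist_force: [0.5, 0.8, 0.7]
width: 0.0943
```

```bash
python3 w.py w28; python3 - <<'E'
from meas import *
from bench import snapshot
s=np.load("pics/w28.npz"); felt(s,(.484,-.343)); top(s,.072,(.484,-.344)); top(s,.072,(.562,-.360))
t=snapshot("top"); cv2.imwrite("pics/top2.png",t["color"][:,:,::-1]); np.savez("pics/top2.npz",**t)
u=snapshot("side"); cv2.imwrite("pics/side2.png",u["color"][:,:,::-1])
print('top'); 
for h,c in ((.072,(.484,-.344)),(.061,(.57,-.125)),(.034,(.44,.324)),(.075,(.655,-.262))): top(t,h,c,fish=False)
for c in ((.484,-.344),(.57,-.125),(.44,.324)): felt(t,c,fish=False)
E
```

```text
46.4 [ 0.2765 -0.4814  0.197 ] [-8.9970e+01  2.0000e-02 -1.0198e+02] [ 0.3   0.36 -0.75] 0.0941
felt [113  20  50  58 722] [ 482.4 -344.9] [65.3 66. ] 77.9
n 1397 rect [ 478.6 -346.2] [45.7 44.6] 78.2 circ [ 478.2 -346.1] zmed [ 0.4788 -0.3464  0.0712]
top
n 415 rect [ 480.9 -340.3] [45.1 44.9] 77.4 circ [ 481.3 -341.2] zmed [ 0.4805 -0.3418  0.071 ]
n 266 rect [ 568.  -124.9] [40.  39.5] 0.5 circ [ 568.2 -124.4] zmed [ 0.568  -0.1251  0.0602]
n 627 rect [438.5 322.6] [61.  57.5] 12.5 circ [433.8 322.4] zmed [0.4357 0.3227 0.0339]
n 466 rect [ 655.6 -261.6] [51.1 52.3] 1.0 circ [ 655.1 -261.3] zmed [ 0.655  -0.2618  0.0743]
felt [414 217  28  33 232] [ 482.9 -345.8] [63.3 63.9] 78.9
felt [321 181  29  28 281] [ 568.4 -127.2] [63.5 64. ] 5.0
felt [144 231  11  22  83] [448.3 302. ] [50.5 19.1] 11.4
```

View pics/top2.png

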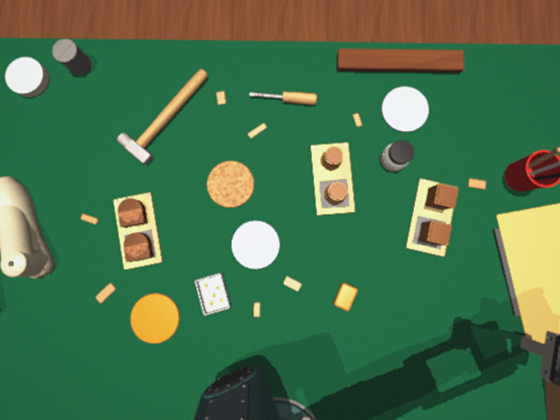

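View pics/side2.png

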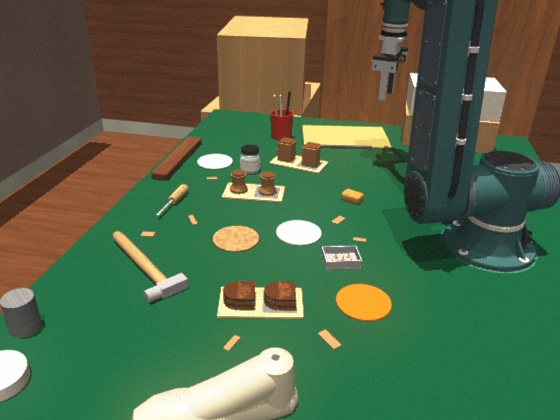

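View pics/w28.png

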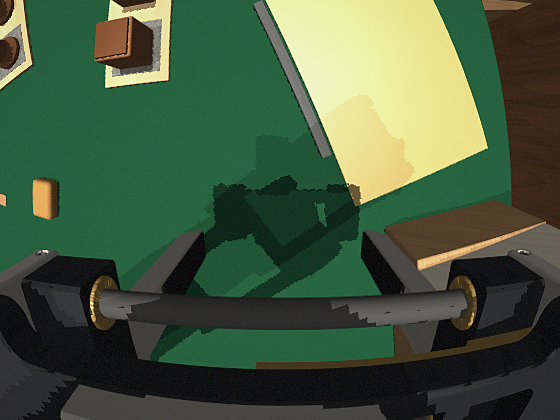

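All three heels stand on their matching boards, and the jar has not moved: (655.6, -261.5) mm before, (655.6, -261.6) mm now. The arm is clear, so I'm handing the job in.

```bash
python3 -c "
from bench import workorder
print(workorder.close_job())"; python3 st.py
```

```text
the job is handed in; nothing more can be done
None
the job is handed in; nothing more can be done
```

The three loose heels have been swapped round, each now upright on the felt beside its own mate, and the job was handed in at about 46.5 s. I stood the block heel on the cork mat and let go of it there. Then I moved the spool heel to the spool board and the stacked heel to the stacked board, and last took the block from the mat to the block board.

- **Spool heel:** upright, within about 1.5 mm of the felt centre, against 8 mm of room.
- **Stacked heel:** my first placing left only about 0.7 mm of felt showing at the front edge. I regripped it and moved it 1.2 mm; the wrist camera then showed about 1.5 to 2 mm of felt there, against an ideal 2 mm. This is the tightest fit of the three.
- **Block heel:** the top and wrist views disagree by about 6 mm on where it stands. Either reading puts it within about 6 mm of the felt centre, against 10 mm of room.
- **Glue jar:** its position is the same before and after, within 0.1 mm.
- **Forces:** the wrist force readings I saw stayed at noise level, about 2 N or less. The arm was clear of everything at hand-in.

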